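# Check-weigh the hardware canisters and load the kitting carousel

### The job

Stand all the canisters that are out on the bench on the scale's platform together, slide the counterpoise until the beam rests level by itself, and let it rest there for a moment. Then load the carousel: turn it by its knob so that the bay shaped like a canister (round, square or hexagonal) faces the gap in the wire guard, set that canister down gently and upright in it, and do the same for each of the others, loading and handling canisters at the carousel only in the gap. Some canisters may be missing today; leave the other things on the bench where they are.

Things in the scene. Friction and masses are not known exactly. Their poses are not given: they have to be found in the camera images.
- round_center (a point): Centre, half-way up (35 mm above its underside), of the closed canister that is round (cylinder 56 mm in diameter); 70 mm tall, all white with a flat lid, stands upright, 175 to 350 g. z axis up, yaw turns with it. None if this canister is absent today (two or three of the three are present).
- square_center (a point): Centre, half-way up (35 mm above its underside), of the closed canister that is square in plan (52 x 52 mm, rounded edges; at yaw 0 its faces look along x and y); 70 mm tall, all white with a flat lid, stands upright, 175 to 350 g. z axis up, yaw turns with it. None if this canister is absent today (two or three of the three are present).
- hex_center (a point): Centre, half-way up (35 mm above its underside), of the closed canister that is hexagonal in plan (54 mm across flats; at yaw 0 one pair of flats looks along its x axis, the others at 60 degrees); 70 mm tall, all white with a flat lid, stands upright, 175 to 350 g. z axis up, yaw turns with it. None if this canister is absent today (two or three of the three are present).
- bay_round (a point): Centre of the floor of the carousel bay with a round fence, 80 mm inside diameter, the fence 24 mm high and 4 mm thick, open above. 105 mm from the carousel axis, at 0 degrees in the carousel's own frame (counter-clockwise seen from above). The canister of that shape belongs here, in any yaw; standing in it, its centre is 35 mm above this point.
- bay_square (a point): Centre of the floor of the carousel bay with a square fence, 80 mm inside, one pair of sides facing the carousel axis, the fence 24 mm high and 4 mm thick, open above. 105 mm from the carousel axis, at 72 degrees in the carousel's own frame (counter-clockwise seen from above). The canister of that shape belongs here, in any yaw; standing in it, its centre is 35 mm above this point.
- bay_hex (a point): Centre of the floor of the carousel bay with a hexagonal fence, 80 mm across flats inside, the fence 24 mm high and 4 mm thick, open above. 105 mm from the carousel axis, at 216 degrees in the carousel's own frame (counter-clockwise seen from above). The canister of that shape belongs here, in any yaw; standing in it, its centre is 35 mm above this point.
- load_point (a point): Fixed point, 105 mm from the carousel axis and 30 mm above the table, where a bay's floor centre lies when the bay faces the loading gap; a tongue with a white diamond on the table marks that side. The gap is the only one in the guard, a fixed 8 mm steel hoop 118 mm above the table over the circle of bay centres, except within 55 degrees of this point; its posts stand outside the tray away from the gap.
- knob (a point): Middle of the black bar knob on the carousel axis, turning with the carousel: 64 mm long along the carousel's x axis, 16 mm wide, 32 mm tall (94 to 126 mm above the table), on a 26 mm column. Gripped across its 16 mm width from above and turned, it turns the whole carousel, either way.
- carousel (a joint): Angle of the carousel, rad, growing counter-clockwise seen from above; it turns many turns both ways (friction 0.08 N m) and stays where it is left. Tray 312 mm in diameter, top 30 mm above the table, five bays 72 degrees apart: the three listed, and two taken up by fixed stock (black tubs with steel caps, 46 mm tall).
- platform_top (a point): Centre of the top face of the scale's weighing platform, a steel tray 230 mm (its x) by 110 mm (its y) with a 6 mm rim; about 34 mm above the table, moving 3 mm up or down with the beam. Room for three canisters in a row along x, 75 mm apart.
- beam (a joint): Tilt of the scale's beam, rad: 0 level, positive free end up (load too heavy for the counterpoise), negative down; stops at -0.08 and 0.08. It lies along the scale's x, 108 mm to the +y side of the platform centre, 120 mm above the table, pivot 100 mm to the +x side, free end to -x by a white post with a black mark at level. 1 mm of counterpoise changes the tilt by about 0.004 rad; settles in 1 s.
- counterpoise (a joint): Distance of the counterpoise from its zero stop near the pivot along the beam, m: 0 to 0.185, growing towards the beam's free end (the scale's -x). It slides against about 0.8 N and stays where it is left. With two or three canisters it balances somewhere between 0.04 and 0.18; farther out balances more.
- counterpoise_grip (a point): Middle of the counterpoise's grip, a dark steel block 20 mm along the beam, 22 mm across, 36 mm tall, standing upright on top of the 30 mm long dark counterpoise; about 162 mm above the table with the beam level. Its axes are the beam's.
- scale: The whole white beam scale with its platform and beam, fixed to the bench; origin on the table under the platform centre, x along the beam and platform, pointing to the pivot end.
- canister_round: The round canister as a body, origin at the centre of its underside.
- canister_square: The square canister as a body, origin at the centre of its underside.
- canister_hex: The hex canister as a body, origin at the centre of its underside.
- tape_roll: Bystander: clear roll of tape, 68 mm in diameter, 48 mm tall, lying flat among the canisters; origin under its centre.
- squeeze_bottle: Bystander: white bottle, 56 mm in diameter, 150 mm tall.
- screwdriver: Bystander: screwdriver with a red handle, lying.
- lidded_jar: Bystander: white lidded jar, 66 mm in diameter, 70 mm tall.
- loose_bin: Bystander: red open bin 140 x 110 x 70 mm.
Mind the look-alikes: they are no part of the job. Leave any black or turquoise look-alike of the canister_hex alone.

How it is judged:
By the outcome, as a careful person would: the job done as asked, in the order asked, and still so for the second after the job is handed in, with the robot touching nothing.
Of canister_round, canister_square, canister_hex only 2 to 3 are there at a start; the rules pass over those that are not, and their reading is None.
At some moment in a run one of canister_round, canister_square, canister_hex may be knocked a few centimetres aside while the robot is not near it.
It also fails if it takes over 210 s, if anything falls off the work surface, if the arm or the gripper's body presses on something with over 40 N, if the wrist force passes 120 N, or if a joint passes its speed limit or range.

### The arm

A 6-joint arm with a two-finger parallel gripper is mounted at the origin on the work surface. World frame = base frame: x ahead of the robot, y to its left, z up, the work surface at z = 0. Lengths are in m, angles in rad, forces in N, time in s.
With the tool pointing down it reaches from about 0.25 to 0.85 m from the base axis. Payload 12.5 kg.
Tool frame: the origin (TCP) lies between the finger pads; the fingertips stand 17 mm ahead of it and the grasp point (between the pads) lies 2 mm behind it; z points along the fingers, y is the direction in which the jaws open and shut (so a half turn about z gives the same grasp; the last joint's range is limited). The gripper opens to 93 mm and grips with 3 to 60 N. Pads are 15 mm wide; open, the fingers measure 128 mm over their backs; the gripper's body (75 mm by 188 mm) begins 65 mm behind the grasp point.
Start: joints at [-1.185, 0.351, 1.652, -0, 1.139, -0.085], TCP at [0.249, -0.49, 0.236] pointing down, gripper open.
Joint ranges: [-2.75, 2.75], [-0.79, 2.1], [0.01, 2.65], [-1.57, 4.71], [0.07, 3.14], [-2.87, 2.87]. Speed limits (rad/s): [2.22, 2.22, 2.79, 3.14, 3.14, 3.14].

### API

Orientations are given as a unit quaternion [w, x, y, z].
In Python, from rig import arm gives the robot as it stands.
- The arm moves only by the tool apply_moves, never from a script. Its argument "steps" is a list of rows, each a list of 7 numbers: the shift along the tool's x, y, z each as a share of 0.025 m, from -1 to 1, then the turn, a rotation vector about the tool's x, y, z each as a share of 0.1 rad, from -1 to 1, then the opening in per cent of the stroke, from 0 (shut) to 100 (fully open). In form: [[tx, ty, tz, ax, ay, az, grip], ...]. A call has 1 to 20 rows; each row shifts and turns the pose as measured when the row begins, along the tool's axes as they then stand; what a row does not reach is not made up. A row lasts 1/12 s, in which the tool goes at most 41.7 mm and 7.16 degrees, less where a joint would pass 70% of its speed; a pose out of reach is approached as far as the arm can. A call with a number of a shift or a turn outside -1 to 1 is refused whole. A call with a gripper value outside its range is refused whole. The fingers move at their own pace and stop on an object; "newtons" is the grip in N (left out, the last holds). Time passes only in rows, so rows that do not move let the fingers close. It gives the time, the measured TCP pose, the force and the opening at its end, in the units of the state.
- arm.observe(): the state, without advancing time (a new reading comes with each control period).
- arm.snapshot(name): name is "scene" or "side" or "wrist"; returns a dict with "color" (384x512x3 uint8, red, green, blue), "K" (3x3 intrinsics, pixels), "R" (3x3) and "t" (3): a world point X has camera coordinates R X + t; the wrist camera has in their place "T_tool_cam" (4x4, takes a point from camera to tool coordinates, whose origin is the TCP and whose axes are the flange's). Camera axes: x right, y down, z forward; pixel columns grow to the right and rows downward; lengths in m; the calibration is good to about 2 mm. A picture is of the moment at which its call begins: read the wrist's pose just before it. There is no depth.
- arm.job_done(): hands the job in, once; it reports no verdict.
The state is a dict: "time": time; "q": joint angles; "qd": joint speeds; "joint_efforts": joint torques, N m; "position": TCP position; "orientation": TCP orientation; "wrist_force": force on the tool from outside, world axes, zero at the start; "wrist_torque": the same for the moment, N m; "gripper_width": opening from 0.0 (shut) to 1.0 (fully open).
Only numpy, scipy, OpenCV 4.12 (cv2) and the standard library are available. Lean on these libraries where they do the work, as an engineer would, in place of code of your own. Each camera call takes 0.05 s, during which the arm holds its last target.

## Working session

There is one attempt and no reset: what is moved stays moved. The work goes in short steps, Python scripts to look and compute and a tool call to move; the robot and the scene stay as the last step left them, time stands still between calls to the robot, and variables do not carry over. Pictures are saved under pics/ and viewed, and the job is handed in when it is done.

Besides the shell and the picture viewer there is one more tool, called after "Call:" by a JSON object that holds its "name" and its "arguments", one argument or row to a line. apply_moves: Moves the arm, as the interface text tells. Its arguments: {"type":"object","properties":{"steps":{"type":"array","items":{"type":"array","items":{"type":"number"}}},"newtons":{"type":"number"}},"required":["steps"]}

```bash
ls; mkdir -p pics; cat > h.py <<'E'
import numpy as np, cv2
from rig import arm
def snap(n,f):
    s=arm.snapshot(n); cv2.imwrite('pics/'+f,s['color'][:,:,::-1]); return s
def px2w(s,uv,z,st=None):
    K=np.array(s['K']); d=np.linalg.inv(K)@np.array([uv[0],uv[1],1.])
    if 'R' in s and s.get('R') is not None:
        R=np.array(s['R']);t=np.array(s['t']); o=-R.T@t; d=R.T@d
    else:
        T=np.array(s['T_tool_cam']); Rt=q2R(st['orientation']); d=Rt@T[:3,:3]@d; o=Rt@T[:3,3]+np.array(st['position'])
    return o+d*(z-o[2])/d[2]
def w2px(s,X,st=None):
    K=np.array(s['K'])
    if 'R' in s and s.get('R') is not None: c=np.array(s['R'])@np.array(X)+np.array(s['t'])
    else:
        T=np.array(s['T_tool_cam']); Rt=q2R(st['orientation']); p=Rt.T@(np.array(X)-np.array(st['position'])); c=T[:3,:3].T@(p-T[:3,3])
    u=K@c; return u[:2]/u[2]
def q2R(q):
    from scipy.spatial.transform import Rotation as R
    return R.from_quat([q[1],q[2],q[3],q[0]]).as_matrix()
E
python3 - <<'E'
from h import *
print(arm.observe())
for n in ['scene','side','wrist']:
    s=snap(n,n+'0.png'); print(n,{k:np.round(v,4).tolist() for k,v in s.items() if k!='color'})
E
```

```text
pics
{'time': 0.0, 'q': array([-1.18461604e+00,  3.51242449e-01,  1.65238991e+00,  2.43828497e-05,
        1.13911792e+00, -8.46223313e-02]), 'qd': array([-1.42506330e-03, -7.24717687e-04, -1.16435431e-04,  7.33121993e-06,
       -8.62682894e-04, -1.72555708e-03]), 'joint_efforts': array([-7.34893524e-05, -4.97313523e+01, -2.85254967e+01,  6.99167093e-02,
        2.57738057e-02, -6.38229949e-05]), 'position': array([ 0.24937943, -0.4898623 ,  0.23511101]), 'orientation': array([-5.73908063e-04,  9.72421849e-01,  2.33228241e-01, -7.59979220e-05]), 'wrist_force': array([-0.5040819 , -0.16996962, -0.47399564]), 'wrist_torque': array([-0.01073478, -0.0098857 ,  0.00115059]), 'gripper_width': 0.9977135207917058}
scene {'K': [[386.3334, 0.0, 258.0256], [0.0, 386.3334, 186.6187], [0.0, 0.0, 1.0]], 'R': [[0.4744, 0.8803, 0.0014], [0.7404, -0.3981, -0.5416], [-0.4762, 0.258, -0.8407]], 't': [-0.2707, -0.294, 1.482]}
side {'K': [[472.9637, 0.0, 254.5767], [0.0, 472.9637, 192.1934], [0.0, 0.0, 1.0]], 'R': [[0.9921, -0.1251, -0.0083], [-0.08, -0.581, -0.81], [0.0965, 0.8042, -0.5864]], 't': [-0.4955, 0.1765, 1.4935]}
wrist {'K': [[277.0615, 0.0, 251.8004], [0.0, 277.0615, 190.2506], [0.0, 0.0, 1.0]], 'T_tool_cam': [[0.0005, -0.9623, -0.2719, 0.0754], [1.0, -0.0, 0.0017, 0.0], [-0.0016, -0.2719, 0.9623, -0.1487], [0.0, 0.0, 0.0, 1.0]]}
```

View pics/scene0.png

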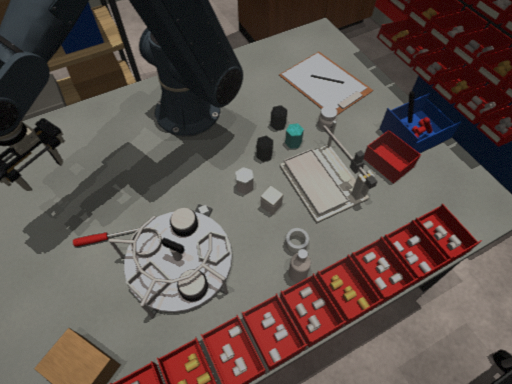

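View pics/side0.png

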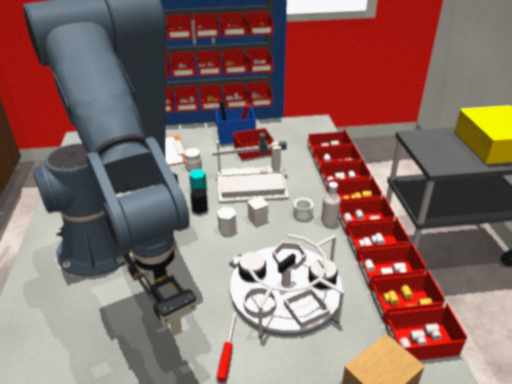

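View pics/wrist0.png

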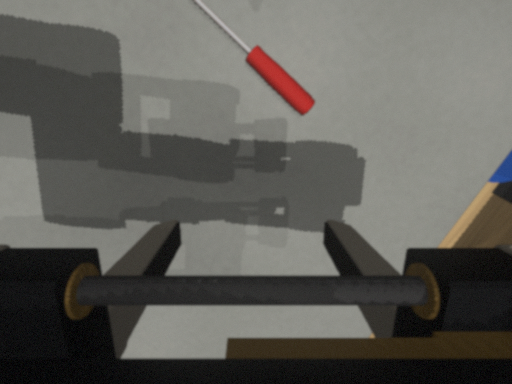

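```bash
python3 - <<'E'
from h import *
a=cv2.imread('pics/scene0.png'); cv2.imwrite('pics/c1.png',cv2.resize(a[90:250,210:410],None,fx=4,fy=4,interpolation=cv2.INTER_CUBIC)[:600,:800])
cv2.imwrite('pics/c3.png',cv2.resize(a[195:320,60:260],None,fx=4,fy=4,interpolation=cv2.INTER_CUBIC))
a=cv2.imread('pics/side0.png'); cv2.imwrite('pics/c2.png',cv2.resize(a[120:260,170:370],None,fx=4,fy=4,interpolation=cv2.INTER_CUBIC))
E
```

```text
(no output)
```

View pics/c1.png

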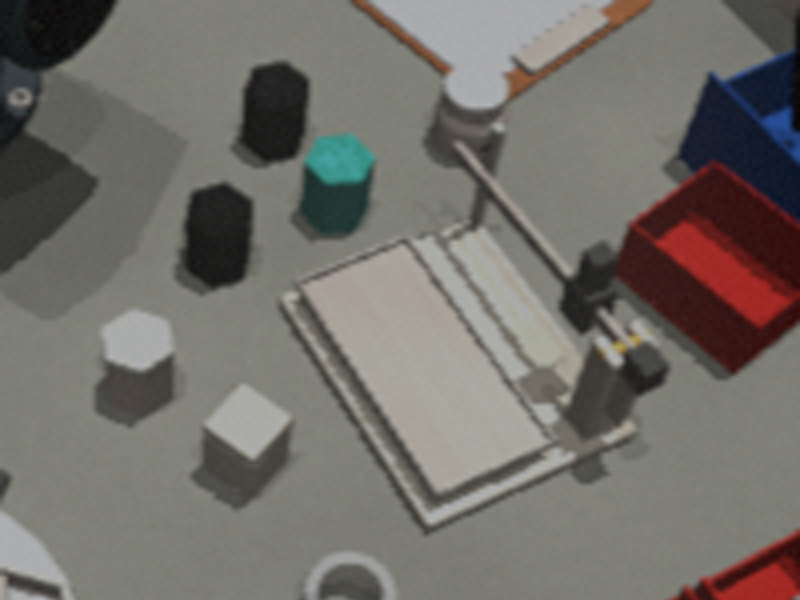

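View pics/c2.png

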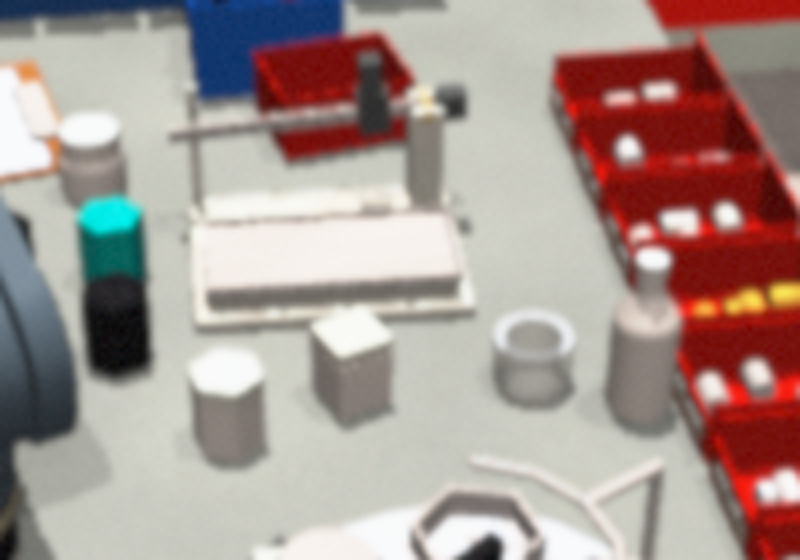

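View pics/c3.png

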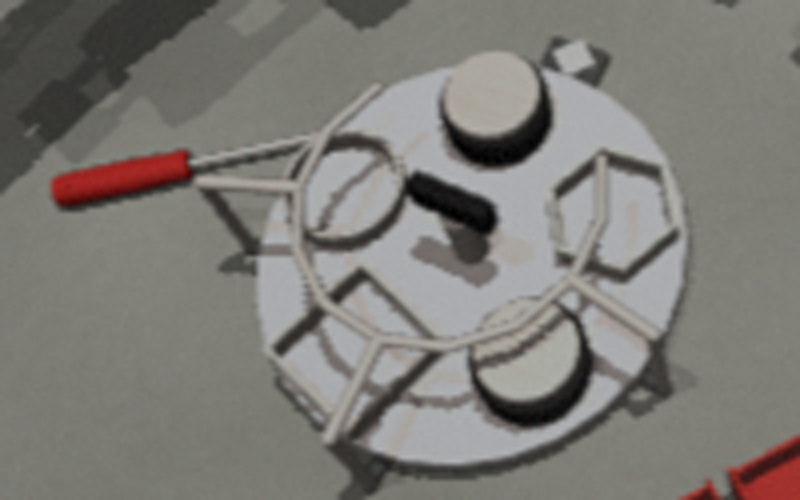

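```bash
python3 - <<'E'
from h import *
sc=arm.snapshot('scene'); sd=arm.snapshot('side')
def c1(x,y): return (210+x/4-.375,90+y/4-.375)
def c2(x,y): return (170+x/4-.375,120+y/4-.375)
def c3(x,y): return (60+x/4-.375,195+y/4-.375)
f=lambda n,s,p,z: print(n,np.round(px2w(s,p,z),4))
f('hex sc',sc,c1(138,340),.07); f('hex sd',sd,c2(228,372),.07)
for p in [(245,385),(293,424),(249,460),(204,424)]: f('sq sc',sc,c1(*p),.07)
for p in [(310,328),(358,308),(394,340),(345,360)]: f('sq sd',sd,c2(*p),.07)
for p in [(108,318),(140,309),(172,325),(170,355),(137,373),(104,350)]: f('hex c',sc,c1(*p),.07)
f('jar sc',sc,c1(476,85),.07); f('jar sd',sd,c2(90,132),.07)
for p in [(298,280),(405,240),(552,440),(440,495)]: f('plat',sc,c1(*p),.04)
for p in [(207,290),(460,270),(455,212),(207,230)]: f('plat sd',sd,c2(*p),.04)
f('grip sc top',sc,c1(600,255),.18);f('grip sd top',sd,c2(371,60),.18)
f('beam end sc',sc,c1(457,146),.12);f('beam end sd',sd,c2(172,134),.12)
f('pivot sc',sc,c1(640,335),.12);f('pivot sd',sd,c2(424,100),.12)
f('diamond',sc,c3(575,57),.0)
f('diamond3',sc,c3(575,57),.0)
f('knob a',sc,c3(413,180),.126);f('knob b',sc,c3(488,214),.126)
for p in [(350,190),(617,213),(355,355)]: f('bays',sc,c3(*p),.042)
f('cap',sc,c3(490,95),.076);f('cap2',sc,c3(528,350),.076)
f('tape',sc,(297,238),.048)
E
```

```text
hex sc [0.4145 0.0335 0.07  ]
hex sd [0.414 0.036 0.07 ]
sq sc [0.4923 0.0878 0.07  ]
sq sc [0.5411 0.1028 0.07  ]
sq sc [0.553  0.0572 0.07  ]
sq sc [0.5086 0.0424 0.07  ]
sq sd [0.4859 0.0854 0.07  ]
sq sd [0.529  0.1077 0.07  ]
sq sd [0.5524 0.0598 0.07  ]
sq sd [0.5092 0.0388 0.07  ]
hex c [0.3839 0.022  0.07  ]
hex c [0.3882 0.0488 0.07  ]
hex c [0.4145 0.0643 0.07  ]
hex c [0.4394 0.0493 0.07  ]
hex c [0.4422 0.0184 0.07  ]
hex c [0.4103 0.0053 0.07  ]
jar sc [0.3112 0.4272 0.07  ]
jar sd [0.3109 0.4262 0.07  ]
plat [0.405  0.1892 0.04  ]
plat [0.4116 0.2919 0.04  ]
plat [0.6356 0.2861 0.04  ]
plat [0.6353 0.1811 0.04  ]
plat sd [0.4063 0.1925 0.04  ]
plat sd [0.6319 0.1921 0.04  ]
plat sd [0.6438 0.2848 0.04  ]
plat sd [0.4128 0.2866 0.04  ]
grip sc top [0.5774 0.3374 0.18  ]
grip sd top [0.5713 0.3325 0.18  ]
beam end sc [0.3975 0.3409 0.12  ]
beam end sd [0.3877 0.3283 0.12  ]
pivot sc [0.6228 0.3578 0.12  ]
pivot sd [0.6249 0.3569 0.12  ]
diamond [ 0.4277 -0.1234  0.    ]
diamond3 [ 0.4277 -0.1234  0.    ]
knob a [ 0.5358 -0.2752  0.126 ]
knob b [ 0.5831 -0.2399  0.126 ]
bays [ 0.4763 -0.3202  0.042 ]
bays [ 0.586  -0.1548  0.042 ]
bays [ 0.5966 -0.3591  0.042 ]
cap [ 0.4711 -0.2014  0.076 ]
cap2 [ 0.6632 -0.2526  0.076 ]
tape [0.6762 0.0734 0.048 ]
```

```bash
cat >> h.py <<'E'
def plan(x,y,z,yaw=None):
    st=arm.observe(); R=q2R(st['orientation']); p=np.array(st['position'])
    from scipy.spatial.transform import Rotation as Ro
    cy=np.degrees(np.arctan2(R[1,0],R[0,0]))
    if yaw is None: yaw=cy
    a=np.radians(yaw); Rt=np.array([[np.cos(a),np.sin(a),0],[np.sin(a),-np.cos(a),0],[0,0,-1.]]).astype(float)
    rv=Ro.from_matrix(R.T@Rt).as_rotvec()
    d=R.T@(np.array([x,y,z])-p)
    print('t=%.2f pos'%st['time'],np.round(p,4),'yaw %.1f'%cy,'q6 %.2f'%st['q'][5],'w %.3f'%st['gripper_width'],'F',np.round(st['wrist_force'],1),'| units',np.round(d/.025,2),'turn',np.round(rv/.1,2))
E
python3 - <<'E'
from h import *
plan(.42,.05,.25,30)
sc=arm.snapshot('scene')
print(px2w(sc,(264.6,138),.07),px2w(sc,(279,107),.07))
E
```

```text
t=0.25 pos [ 0.2494 -0.49    0.2354] yaw 27.0 q6 -0.08 w 1.001 F [ 0.1 -0.4  0. ] | units [ 15.88 -16.16  -0.58] turn [-0.01 -0.   -0.53]
[0.31280946 0.16422387 0.07      ] [0.21048724 0.27996139 0.07      ]
```

Call:
{"name": "apply_moves", "arguments": {
  "steps": [
    [0.5,-0.5,0,0,0,0,100],
    [1,-1,0,0,0,0,100],
    [1,-1,0,0,0,0,100],
    [1,-1,0,0,0,0,100],
    [1,-1,0,0,0,0,100],
    [1,-1,0,0,0,0,100],
    [1,-1,0,0,0,0,100],
    [1,-1,0,0,0,0,100],
    [1,-1,0,0,0,0,100],
    [1,-1,0,0,0,0,100],
    [1,-1,0,0,0,0,100],
    [1,-1,0,0,0,0,100],
    [1,-1,0,0,0,0,100],
    [1,-1,0,0,0,0,100],
    [1,-1,0,0,0,0,100],
    [0.5,-0.5,0,0,0,0,100]
  ]
}}

```text
time: 1.63
position: [0.4179, 0.0339, 0.2354]
orientation: [0.002, 0.973, 0.229, 0.002]
wrist_force: [0.6, -0.6, -0.8]
gripper_width: 0.998
```

```bash
python3 - <<'E'
from h import *
plan(.42,.05,.25,30)
E
```

```text
t=1.63 pos [0.4179 0.0339 0.2354] yaw 26.5 q6 1.08 w 0.998 F [ 0.6 -0.6 -0.8] | units [ 0.36 -0.54 -0.58] turn [ 0.04 -0.03 -0.61]
```

```bash
python3 - <<'E'
from h import *
st=arm.observe(); s=snap('wrist','w1.png'); plan(.42,.05,.25,30)
print(w2px(s,[.414,.035,.07],st),w2px(s,[.521,.073,.07],st))
E
```

```text
t=1.68 pos [0.4184 0.035  0.2355] yaw 26.5 q6 1.08 w 1.001 F [-0.5  0.3  0.6] | units [ 0.33 -0.51 -0.58] turn [ 0.04 -0.04 -0.61]
[248.4455996  182.20410638] [261.07397411  78.86613653]
```

View pics/w1.png

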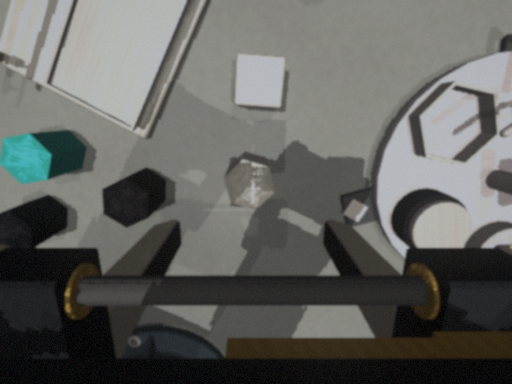

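```bash
python3 - <<'E'
from h import *
a=cv2.imread('pics/w1.png'); c=a[40:220,190:320]
cv2.imwrite('pics/w1c.png',cv2.resize(c,None,fx=4,fy=3.3,interpolation=cv2.INTER_CUBIC)[:600])
st=arm.observe(); s=arm.snapshot('wrist')
g=cv2.cvtColor(cv2.GaussianBlur(a,(3,3),0),cv2.COLOR_BGR2GRAY)
m=((g>150)*255).astype(np.uint8); n,l,S,C=cv2.connectedComponentsWithStats(m)
for i in range(1,n):
    if S[i,4]>150:
        print(S[i],C[i])
        if 230<C[i][0]<280 and C[i][1]<120:
            r=cv2.minAreaRect(np.argwhere(l==i)[:,::-1].astype(np.float32)); b=cv2.boxPoints(r); P=np.array([px2w(s,q,.07,st) for q in b]); print(P, P.mean(0)); 
            for k in range(4):
                d=P[(k+1)%4]-P[k]; print(np.linalg.norm(d),np.degrees(np.arctan2(d[1],d[0])))
E
```

```text
[   0    0   48   65 2106] [22.33760684 27.56552707]
[   33     0   153   131 12378] [108.9739861   52.68993375]
[168   0  36  81 261] [185.60153257  38.49042146]
[ 235   53   50   54 2376] [258.86363636  79.33627946]
[[0.4862741  0.0902772  0.07      ]
 [0.53318337 0.10820456 0.07      ]
 [0.55233734 0.0621747  0.07      ]
 [0.50612419 0.04201252 0.07      ]] [0.51947975 0.07566724 0.07      ]
0.050218225295396345 20.915412311459743
0.04985602784262306 -67.40679954989379
0.0504199242010657 -156.42900016969443
0.05218721637508575 112.35618070869221
[  378    52   134   204 14403] [449.21807957 159.41296952]
[497 107  15  25 266] [504.0037594  117.68796992]
[244 182  16  22 171] [252.11695906 193.91812865]
[483 229  29  18 298] [499.73154362 238.6409396 ]
```

View pics/w1c.png

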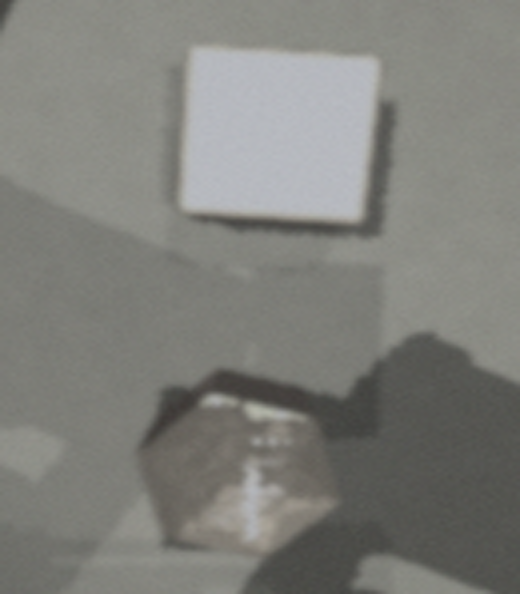

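```bash
python3 - <<'E'
from h import *
st=arm.observe(); s=arm.snapshot('wrist')
P=np.array([px2w(s,(x/4+190,y/3.3+40),.07,st) for x,y in [(205,395),(310,415),(335,500),(270,552),(165,545),(140,455)]])
c=P.mean(0); print(c)
for k in range(6):
  d=P[k]-c; print(np.linalg.norm(d[:2]),np.degrees(np.arctan2(d[1],d[0])))
plan(*(.4145,.035,.10),32)
E
```

```text
[0.41149305 0.03189437 0.07      ]
0.03110766697764224 43.85456345800222
0.030815946712744305 -16.024076292267473
0.029845872365559308 -79.17134079088
0.029353860785311787 -134.16576765219878
0.03310464677214099 165.61152509858363
0.02954891917173925 100.01637580739057
t=1.78 pos [0.4174 0.0319 0.2352] yaw 26.5 q6 1.08 w 0.999 F [-0.5 -0.1 -0.5] | units [-0.06 -0.18  5.41] turn [ 0.04 -0.02 -0.95]
```

```bash
python3 - <<'E'
from h import *
st=arm.observe(); ims=[arm.snapshot('wrist')['color'].astype(float) for _ in range(4)]
a=np.mean(ims,0)[140:220,210:290,::-1]; a=np.clip((a-60)*1.8,0,255).astype(np.uint8)
cv2.imwrite('pics/w2c.png',cv2.resize(a,None,fx=7,fy=7,interpolation=cv2.INTER_CUBIC))
s=arm.snapshot('scene'); a=s['color'][155:200,220:265,::-1]
cv2.imwrite('pics/s2c.png',cv2.resize(a,None,fx=12,fy=12,interpolation=cv2.INTER_CUBIC))
E
```

```text
(no output)
```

View pics/w2c.png

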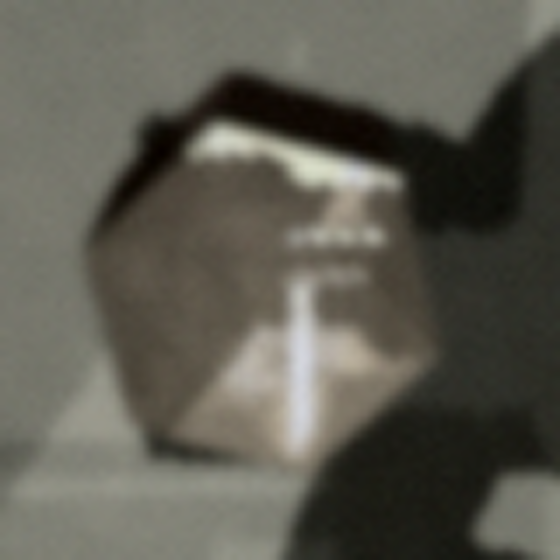

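```bash
python3 - <<'E'
import cv2
a=cv2.imread('pics/scene0.png')[155:200,220:265]
cv2.imwrite('pics/s2c.png',cv2.resize(a,None,fx=12,fy=12,interpolation=cv2.INTER_CUBIC))
E
```

```text
(no output)
```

View pics/s2c.png

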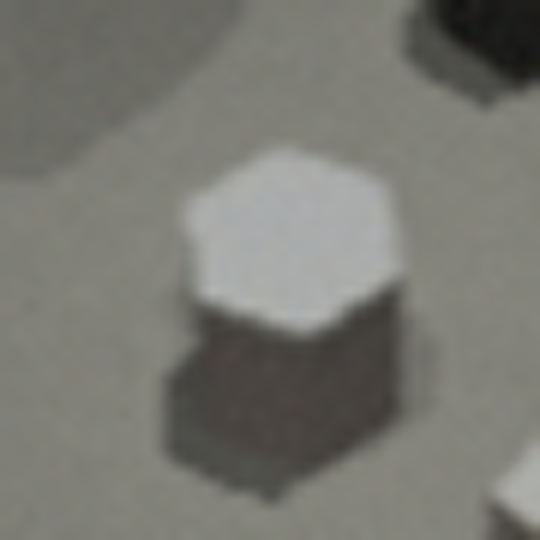

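```bash
python3 - <<'E'
from h import *
st=arm.observe(); s=arm.snapshot('wrist'); sc=arm.snapshot('scene')
for S,P in [(s,[px2w(s,(x/7+210-.43,y/7+140-.43),.07,st) for x,y in [(205,125),(403,180),(437,352),(310,470),(150,440),(90,240)]]),(sc,[px2w(sc,(x/12+220-.46,y/12+155-.46),.07) for x,y in [(185,215),(285,147),(390,190),(400,285),(303,335),(197,298)]])]:
 P=np.array(P); c=P.mean(0); print(c)
 A=[]
 for k in range(6):
  d=P[k]-c; A.append(np.degrees(np.arctan2(d[1],d[0]))%60)
 print(np.round(A,0), np.degrees(np.angle(np.mean(np.exp(6j*np.radians(A)))))/6%60)
E
```

```text
[0.41200038 0.03162077 0.07      ]
[44. 39. 40. 40. 47. 36.] 41.05702783259247
[0.41529113 0.0326112  0.07      ]
[44. 37. 36. 37. 38. 36.] 37.931289131478096
```

```bash
python3 - <<'E'
from h import *
plan(.4135,.0325,.05,40)
E
```

```text
t=2.13 pos [0.4173 0.0302 0.2353] yaw 26.3 q6 1.08 w 0.999 F [0.3 0.4 0.4] | units [-0.11 -0.18  7.41] turn [ 0.04 -0.02 -2.39]
```

Call:
{"name": "apply_moves", "arguments": {
  "steps": [
    [0,0,0,0,0,-0.8,100],
    [-0.1,-0.15,0,0,0,-0.8,100],
    [0,0,0.5,0,0,-0.8,100],
    [0,0,1,0,0,0,100],
    [0,0,1,0,0,0,100],
    [0,0,1,0,0,0,100],
    [0,0,1,0,0,0,100],
    [0,0,0.6,0,0,0,100],
    [0,0,0,0,0,0,100]
  ]
}}

```text
time: 2.88
position: [0.4153, 0.0276, 0.1051]
orientation: [0.003, 0.939, 0.345, 0.005]
wrist_force: [-0.3, 0.1, -0.2]
gripper_width: 0.997
```

```bash
python3 - <<'E'
from h import *
for i in range(3): 
  plan(.4135,.0325,.05,40); arm.snapshot('side')
print(arm.observe()['q'])
E
```

```text
t=2.88 pos [0.4153 0.0276 0.1051] yaw 40.3 q6 0.83 w 0.997 F [-0.3  0.1 -0.2] | units [ 0.06 -0.22  2.2 ] turn [ 0.1  -0.07  0.05]
t=2.93 pos [0.4157 0.0276 0.1063] yaw 40.3 q6 0.83 w 1.003 F [1.  0.5 0.4] | units [ 0.04 -0.23  2.25] turn [ 0.1  -0.08  0.06]
t=2.98 pos [0.4165 0.0277 0.1074] yaw 40.3 q6 0.83 w 0.999 F [-0.3  0.2 -0.1] | units [ 0.01 -0.25  2.29] turn [ 0.12 -0.09  0.06]
[-0.04343489  0.31298503  2.10005501 -0.0037826   0.71207194  0.82617031]
```

Call:
{"name": "apply_moves", "arguments": {
  "steps": [
    [0.02,-0.22,0,0.1,-0.08,0,100],
    [0,0,1,0,0,0,100],
    [0,0,1,0,0,0,100],
    [0,0,0.25,0,0,0,100],
    [0,0,0,0,0,0,100]
  ]
}}

```text
time: 3.45
position: [0.4183, 0.0329, 0.0564]
orientation: [0.003, 0.939, 0.344, 0.006]
wrist_force: [-0.1, 0.2, 0.1]
gripper_width: 0.998
```

```bash
python3 - <<'E'
from h import *
plan(.4135,.0325,.05,40); st=arm.observe(); snap('wrist','w3.png')
E
```

```text
t=3.45 pos [0.4183 0.0329 0.0564] yaw 40.3 q6 0.84 w 0.998 F [-0.1  0.2  0.1] | units [-0.16 -0.11  0.25] turn [ 0.09 -0.1   0.05]
```

View pics/w3.png

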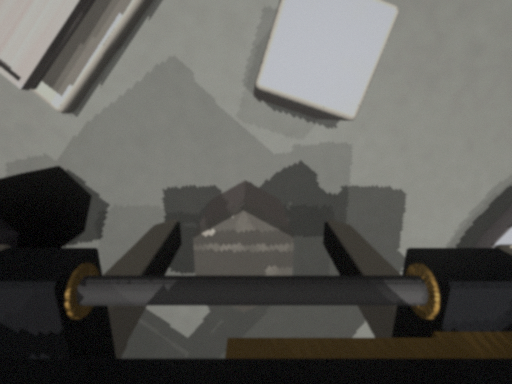

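Call:
{"name": "apply_moves", "arguments": {
  "steps": [
    [-0.14,-0.13,0.2,0.15,-0.15,0,100],
    [0,0,0,0,0,0,50],
    [0,0,0,0,0,0,20],
    [0,0,0,0,0,0,20],
    [0,0,0,0,0,0,20],
    [0,0,0,0,0,0,20],
    [0,0,0,0,0,0,20],
    [0,0,0,0,0,0,20]
  ],
  "newtons": 20
}}

```text
time: 4.17
position: [0.4154, 0.0334, 0.056]
orientation: [-0.001, 0.939, 0.344, -0.001]
wrist_force: [0.1, 0.9, -2.8]
gripper_width: 0.58
```

```bash
python3 - <<'E'
from h import *
plan(.4135,.0325,.05,40); plan(.4135,.0325,.17,90); plan(.447,.238,.17,100)
E
```

```text
t=4.17 pos [0.4154 0.0334 0.056 ] yaw 40.3 q6 0.83 w 0.580 F [ 0.1  0.9 -2.8] | units [-0.08 -0.02  0.24] turn [-0.03  0.02  0.05]
t=4.17 pos [0.4154 0.0334 0.056 ] yaw 40.3 q6 0.83 w 0.580 F [ 0.1  0.9 -2.8] | units [-0.09 -0.04 -4.56] turn [-0.04  0.   -8.68]
t=4.17 pos [0.4154 0.0334 0.056 ] yaw 40.3 q6 0.83 w 0.580 F [ 0.1  0.9 -2.8] | units [ 6.25 -5.44 -4.55] turn [ -0.04  -0.   -10.42]
```

Call:
{"name": "apply_moves", "arguments": {
  "steps": [
    [0,0,-0.5,0,0,0,20],
    [0,0,-1,0,0,0,20],
    [0,0,-1,0,0,0,20],
    [0,0,-1,0,0,-0.5,20],
    [0,0,-1,0,0,-0.8,20],
    [0.6,-0.6,0,0,0,-0.8,20],
    [0.8,-0.7,0,0,0,-0.8,20],
    [0.9,-0.6,0,0,0,-0.8,20],
    [1,-0.5,0,0,0,-0.8,20],
    [1,-0.4,0,0,0,-0.8,20],
    [1,-0.3,0,0,0,-0.8,20],
    [1,-0.2,0,0,0,-0.8,20],
    [1,-0.1,0,0,0,-0.8,20],
    [0.5,0,0,0,0,-0.8,20],
    [0,0,0,0,0,0,20]
  ]
}}

```text
time: 5.42
position: [0.4128, 0.2609, 0.171]
orientation: [-0.004, 0.7, 0.714, -0.004]
wrist_force: [-0.2, 0.3, -3.6]
gripper_width: 0.577
```

```bash
python3 - <<'E'
from h import *
plan(.447,.238,.11,90); snap('wrist','w4.png'); snap('side','sd4.png')
E
```

```text
t=5.42 pos [0.4128 0.2609 0.171 ] yaw 91.2 q6 0.44 w 0.577 F [-0.2  0.3 -3.6] | units [-0.95  1.38  2.42] turn [-0.12 -0.    0.21]
```

View pics/w4.png

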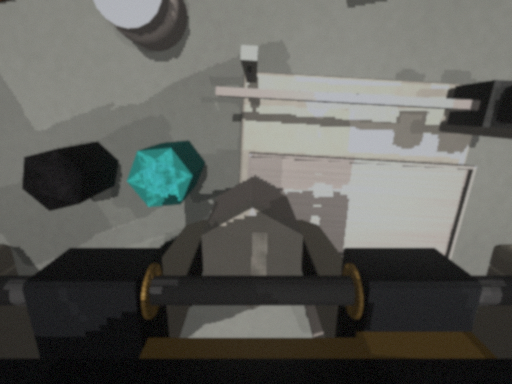

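View pics/sd4.png

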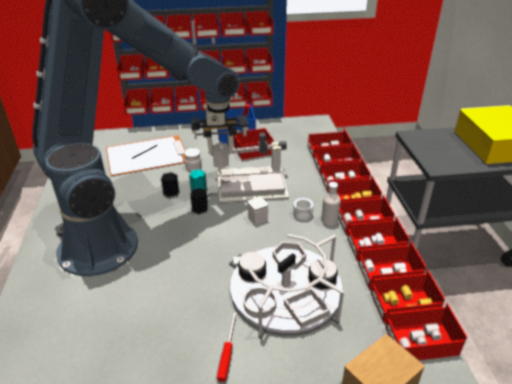

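```bash
python3 - <<'E'
from h import *
sc=arm.snapshot('scene'); st=arm.observe(); w=arm.snapshot('wrist')
print('turq',px2w(sc,(210+340/4,90+155/4),.07),px2w(w,(160,175),.07,st),'black',px2w(w,(70,178),.07,st))
print('jar',px2w(w,(130,5),.07,st))
for p in [(248,153),(474,167),(452,250)]: print('plat',px2w(w,p,.04,st))
print('beam end',px2w(w,(217,91),.12,st), px2w(w,(472,104),.12,st))
plan(.452,.237,.11,90)
E
```

```text
turq [0.3263364  0.27708529 0.07      ] [0.32631695 0.27622706 0.07      ] black [0.24181916 0.27205774 0.07      ]
jar [0.31326741 0.4136624  0.07      ]
plat [0.40695351 0.29346572 0.04      ]
plat [0.6366512  0.28255493 0.04      ]
plat [0.63401187 0.18910917 0.04      ]
beam end [0.38732989 0.34704326 0.12      ] [0.56142178 0.34076962 0.12      ]
t=5.62 pos [0.4129 0.2582 0.1712] yaw 90.7 q6 0.44 w 0.584 F [ 0.2 -0.8 -3. ] | units [-0.87  1.58  2.43] turn [-0.12  0.    0.12]
```

Call:
{"name": "apply_moves", "arguments": {
  "steps": [
    [-0.4,0.8,0,-0.1,0,0.1,20],
    [-0.45,0.85,0.2,-0.1,0,0.1,20],
    [0,0,1,0,0,0,20],
    [0,0,0.9,0,0,0,20],
    [0,0,0,0,0,0,20]
  ]
}}

```text
time: 6.03
position: [0.4574, 0.2312, 0.1183]
orientation: [0.004, 0.715, 0.699, 0.004]
wrist_force: [-1.5, 0.3, -4.1]
gripper_width: 0.578
```

```bash
python3 - <<'E'
from h import *
plan(.455,.237,.09,90); plan(.455,.237,.09,90)
E
```

```text
t=6.03 pos [0.4574 0.2312 0.1183] yaw 88.7 q6 0.41 w 0.578 F [-1.5  0.3 -4.1] | units [ 0.23 -0.11  1.13] turn [ 0.11 -0.   -0.23]
t=6.03 pos [0.4574 0.2312 0.1183] yaw 88.7 q6 0.41 w 0.578 F [-1.5  0.3 -4.1] | units [ 0.23 -0.11  1.13] turn [ 0.11 -0.   -0.23]
```

Call:
{"name": "apply_moves", "arguments": {
  "steps": [
    [0.2,-0.1,0.4,0.1,0,-0.2,20],
    [0,0,0.4,0,0,0,20],
    [0,0,0.1,0,0,0,20],
    [0,0,0,0,0,0,20]
  ]
}}

```text
time: 6.37
position: [0.4553, 0.2352, 0.0958]
orientation: [0.0, 0.709, 0.705, 0.0]
wrist_force: [-0.3, -0.1, -3.3]
gripper_width: 0.578
```

```bash
python3 - <<'E'
from h import *
plan(.455,.237,.09,90); snap('side','sd5.png'); a=cv2.imread('pics/sd5.png')[120:220,170:320]; cv2.imwrite('pics/sd5c.png',cv2.resize(a,None,fx=5,fy=5,interpolation=cv2.INTER_CUBIC))
E
```

```text
t=6.37 pos [0.4553 0.2352 0.0958] yaw 89.7 q6 0.39 w 0.578 F [-0.3 -0.1 -3.3] | units [ 0.07 -0.01  0.23] turn [ 0.01 -0.   -0.06]
```

View pics/sd5c.png

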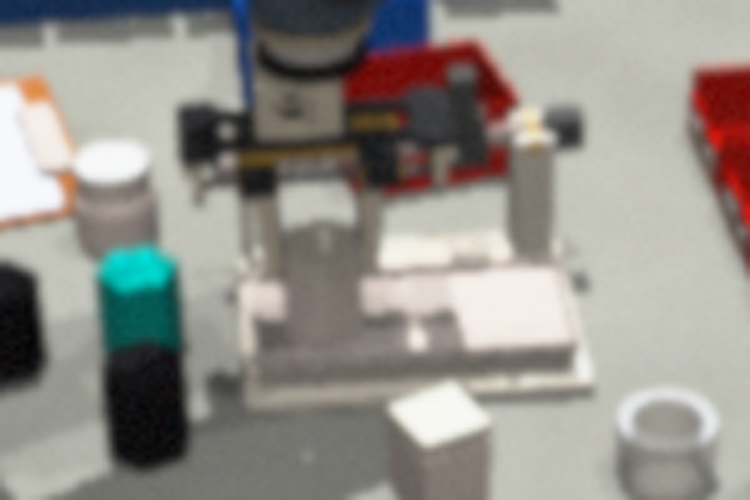

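Lower slowly, watching the vertical force.

Call:
{"name": "apply_moves", "arguments": {
  "steps": [
    [0,0,0.1,0,0,0,20],
    [0,0,0,0,0,0,20]
  ]
}}

```text
time: 6.58
position: [0.4557, 0.2356, 0.0944]
orientation: [0.001, 0.709, 0.705, 0.001]
wrist_force: [-0.9, -0.1, -3.6]
gripper_width: 0.579
```

Call:
{"name": "apply_moves", "arguments": {
  "steps": [
    [0,0,0.08,0,0,0,20],
    [0,0,0,0,0,0,20]
  ]
}}

```text
time: 6.75
position: [0.4561, 0.2359, 0.093]
orientation: [0.001, 0.709, 0.705, 0.002]
wrist_force: [-0.3, -0.7, -3.1]
gripper_width: 0.574
```

Call:
{"name": "apply_moves", "arguments": {
  "steps": [
    [0,0,0.08,0,0,0,20],
    [0,0,0,0,0,0,20]
  ]
}}

```text
time: 6.92
position: [0.4564, 0.2362, 0.0913]
orientation: [0.001, 0.709, 0.705, 0.002]
wrist_force: [-0.1, -0.5, -2.9]
gripper_width: 0.579
```

Call:
{"name": "apply_moves", "arguments": {
  "steps": [
    [0,0,0.08,0,0,0,20],
    [0,0,0,0,0,0,20]
  ]
}}

```text
time: 7.08
position: [0.4564, 0.2362, 0.0893]
orientation: [0.001, 0.709, 0.705, 0.003]
wrist_force: [-0.7, 0.3, -1.9]
gripper_width: 0.579
```

Call:
{"name": "apply_moves", "arguments": {
  "steps": [
    [0,0,0.08,0,0,0,20],
    [0,0,0,0,0,0,20]
  ]
}}

```text
time: 7.25
position: [0.4564, 0.2362, 0.0872]
orientation: [0.001, 0.709, 0.705, 0.002]
wrist_force: [-0.4, 0.2, -1.1]
gripper_width: 0.58
```

Touching (weight is transferring). Release and rise.

Call:
{"name": "apply_moves", "arguments": {
  "steps": [
    [0,0,0.05,0,0,0,20],
    [0,0,0,0,0,0,75],
    [0,0,0,0,0,0,85],
    [0,0,0,0,0,0,85],
    [0,0,-0.4,0,0,0,85],
    [0,0,-1,0,0,0,85],
    [0,0,-1,0,0,0,85],
    [0,0,-1,0,0,0,85],
    [0,0,-1,0,0,0,85],
    [0,0,0,0,0,0,85]
  ]
}}

```text
time: 8.08
position: [0.4561, 0.236, 0.204]
orientation: [0.001, 0.709, 0.705, 0.003]
wrist_force: [0.8, 0.3, 0.0]
gripper_width: 0.853
```

```bash
python3 - <<'E'
from h import *
plan(.5195,.0755,.17,110); st=arm.observe(); snap('wrist','w6.png'); snap('scene','s6.png')
E
```

```text
t=8.08 pos [0.4561 0.236  0.204 ] yaw 89.7 q6 0.39 w 0.853 F [0.8 0.3 0. ] | units [-6.41  2.56  1.36] turn [ 0.06 -0.01 -3.55]
```

View pics/w6.png

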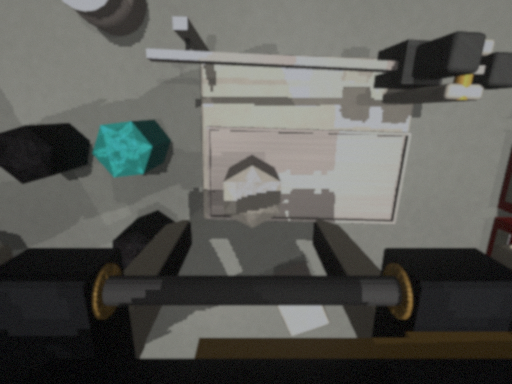

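View pics/s6.png

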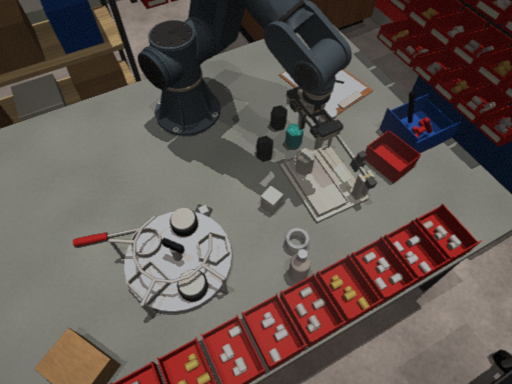

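Call:
{"name": "apply_moves", "arguments": {
  "steps": [
    [-0.8,0.35,0,0,0,0,85],
    [-1,0.4,0,0,0,0,85],
    [-1,0.4,0,0,0,0,85],
    [-1,0.4,0,0,0,0,85],
    [-1,0.4,0,0,0,0,85],
    [-1,0.4,0,0,0,0,85],
    [-0.6,0.2,0,0,0,0,85],
    [0,0,0,0,0,-0.9,95],
    [0,0,0.3,0,0,-1,95],
    [0,0,0.4,0,0,-1,95],
    [0,0,0.3,0,0,-1,95],
    [0,0,0,0,0,0,95]
  ]
}}

```text
time: 9.18
position: [0.5138, 0.0656, 0.1626]
orientation: [-0.007, 0.552, 0.834, -0.006]
wrist_force: [0.3, 0.3, -0.7]
gripper_width: 0.952
```

```bash
python3 - <<'E'
from h import *
plan(.5195,.0755,.05,112); st=arm.observe(); s=snap('wrist','w7.png')
a=cv2.imread('pics/w7.png');g=cv2.cvtColor(a,cv2.COLOR_BGR2GRAY)
print(w2px(s,[.5195,.0755,.07],st))
E
```

```text
t=9.18 pos [0.5138 0.0656 0.1626] yaw 113.0 q6 -0.36 w 0.952 F [ 0.3  0.3 -0.7] | units [0.25 0.44 4.5 ] turn [-0.17 -0.05  0.18]
[263.61930736 190.84445774]
```

View pics/w7.png

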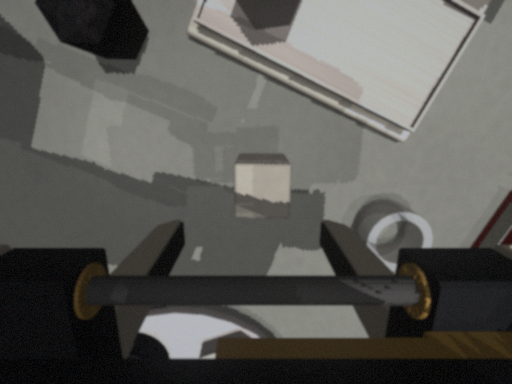

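Call:
{"name": "apply_moves", "arguments": {
  "steps": [
    [0.25,0.42,0,-0.17,-0.05,0.15,95],
    [0,0,0.7,0,0,0,95],
    [0,0,1,0,0,0,95],
    [0,0,1,0,0,0,95],
    [0,0,1,0,0,0,95],
    [0,0,0.5,0,0,0,95],
    [0,0,0,0,0,0,95]
  ]
}}

```text
time: 9.82
position: [0.5224, 0.0766, 0.0552]
orientation: [0.001, 0.572, 0.82, 0.001]
wrist_force: [-0.1, -0.9, 0.0]
gripper_width: 0.949
```

```bash
python3 - <<'E'
from h import *
plan(.5195,.0755,.055,112); st=arm.observe(); s=snap('wrist','w8.png')
E
```

```text
t=9.82 pos [0.5224 0.0766 0.0552] yaw 110.2 q6 -0.30 w 0.949 F [-0.1 -0.9  0. ] | units [-0.   -0.12  0.01] turn [ 0.03  0.01 -0.32]
```

View pics/w8.png

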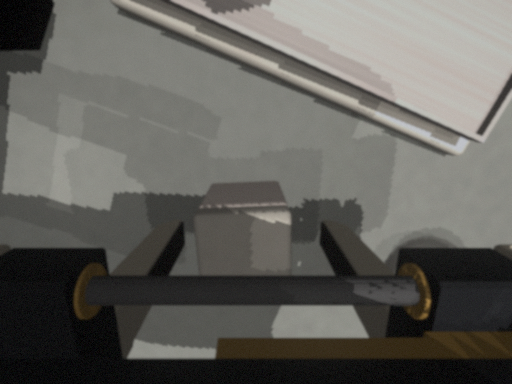

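Call:
{"name": "apply_moves", "arguments": {
  "steps": [
    [0,-0.16,0,0,0,0,95],
    [0,0,0,0,0,0,50],
    [0,0,0,0,0,0,20],
    [0,0,0,0,0,0,20],
    [0,0,0,0,0,0,20],
    [0,0,0,0,0,0,20],
    [0,0,0,0,0,0,20],
    [0,0,0,0,0,0,20]
  ]
}}

```text
time: 10.53
position: [0.5207, 0.0753, 0.0613]
orientation: [0.004, 0.574, 0.819, 0.003]
wrist_force: [-0.0, -0.4, -2.7]
gripper_width: 0.561
```

```bash
python3 - <<'E'
from h import *
plan(.5195,.0755,.055,112); plan(.59,.237,.17,90)
E
```

```text
t=10.53 pos [0.5207 0.0753 0.0613] yaw 109.9 q6 -0.29 w 0.561 F [-0.  -0.4 -2.7] | units [ 0.02 -0.05  0.25] turn [ 0.1   0.03 -0.37]
t=10.53 pos [0.5207 0.0753 0.0613] yaw 109.9 q6 -0.29 w 0.561 F [-0.  -0.4 -2.7] | units [ 5.13  4.85 -4.31] turn [0.1  0.01 3.47]
```

Call:
{"name": "apply_moves", "arguments": {
  "steps": [
    [0,0,-0.5,0,0,0,20],
    [0,0,-1,0,0,0,20],
    [0,0,-1,0,0,0,20],
    [0,0,-1,0,0,0,20],
    [0.3,0.3,-0.9,0,0,0,20],
    [0.8,0.8,0,0,0,0,20],
    [0.9,0.9,0,0,0,0,20],
    [0.9,0.9,0,0,0,0,20],
    [0.9,0.9,0,0,0,0,20],
    [0.8,0.6,0,0,0,0,20],
    [0.4,0.3,0,0,0,0.7,20],
    [0,0,0,0,0,0.9,20],
    [0,0,0,0,0,0.9,20],
    [0,0,0,0,0,0.9,20],
    [0,0,0,0,0,0,20]
  ]
}}

```text
time: 11.78
position: [0.5868, 0.241, 0.1723]
orientation: [0.0, 0.71, 0.704, 0.0]
wrist_force: [-0.2, 1.3, -3.2]
gripper_width: 0.564
```

```bash
python3 - <<'E'
from h import *
plan(.59,.237,.105,90)
E
```

```text
t=11.78 pos [0.5868 0.241  0.1723] yaw 89.5 q6 0.32 w 0.564 F [-0.2  1.3 -3.2] | units [-0.16  0.13  2.69] turn [ 0.   -0.   -0.09]
```

Call:
{"name": "apply_moves", "arguments": {
  "steps": [
    [-0.16,0.13,0.5,0,0,0,20],
    [0,0,1,0,0,0,20],
    [0,0,1,0,0,0,20],
    [0,0,0.15,0,0,0,20],
    [0,0,0,0,0,0,20]
  ]
}}

```text
time: 12.2
position: [0.5905, 0.2353, 0.1011]
orientation: [0.0, 0.705, 0.709, -0.0]
wrist_force: [-0.0, -0.1, -1.7]
gripper_width: 0.563
```

Call:
{"name": "apply_moves", "arguments": {
  "steps": [
    [0,0,0.15,0,0,0,20],
    [0,0,0,0,0,0,20]
  ]
}}

```text
time: 12.37
position: [0.5906, 0.2348, 0.0973]
orientation: [-0.0, 0.705, 0.709, -0.0]
wrist_force: [1.3, -0.7, -2.3]
gripper_width: 0.564
```

Call:
{"name": "apply_moves", "arguments": {
  "steps": [
    [0,0,0.12,0,0,0,20],
    [0,0,0,0,0,0,20]
  ]
}}

```text
time: 12.53
position: [0.5915, 0.2349, 0.0957]
orientation: [0.0, 0.704, 0.71, 0.001]
wrist_force: [-0.2, -0.0, -3.0]
gripper_width: 0.562
```

Call:
{"name": "apply_moves", "arguments": {
  "steps": [
    [0,0,0.1,0,0,0,20],
    [0,0,0,0,0,0,20]
  ]
}}

```text
time: 12.7
position: [0.5921, 0.2351, 0.0943]
orientation: [0.001, 0.704, 0.71, 0.002]
wrist_force: [0.9, 0.1, -2.3]
gripper_width: 0.558
```

Call:
{"name": "apply_moves", "arguments": {
  "steps": [
    [0,0,0.08,0,0,0,20],
    [0,0,0,0,0,0,20]
  ]
}}

```text
time: 12.87
position: [0.5925, 0.2353, 0.0929]
orientation: [0.001, 0.704, 0.71, 0.002]
wrist_force: [-0.5, -0.2, -3.2]
gripper_width: 0.561
```

Call:
{"name": "apply_moves", "arguments": {
  "steps": [
    [0,0,0.1,0,0,0,20],
    [0,0,0,0,0,0,20]
  ]
}}

```text
time: 13.03
position: [0.593, 0.2359, 0.0919]
orientation: [0.002, 0.704, 0.71, 0.003]
wrist_force: [-0.5, -0.5, -2.6]
gripper_width: 0.558
```

Call:
{"name": "apply_moves", "arguments": {
  "steps": [
    [0,0,0.1,0,0,0,20],
    [0,0,0,0,0,0,20]
  ]
}}

```text
time: 13.2
position: [0.5937, 0.2363, 0.0916]
orientation: [0.002, 0.704, 0.71, 0.004]
wrist_force: [-0.5, 0.1, -2.7]
gripper_width: 0.56
```

Call:
{"name": "apply_moves", "arguments": {
  "steps": [
    [0,0,0.08,0,0,0,20],
    [0,0,0,0,0,0,20]
  ]
}}

```text
time: 13.37
position: [0.5944, 0.2365, 0.0912]
orientation: [0.003, 0.704, 0.71, 0.005]
wrist_force: [0.9, 0.7, -3.0]
gripper_width: 0.563
```

Call:
{"name": "apply_moves", "arguments": {
  "steps": [
    [0,0,0.15,-0.05,0,0,20],
    [0,0,0.1,0,0,0,20]
  ]
}}

```text
time: 13.53
position: [0.595, 0.2369, 0.0886]
orientation: [0.005, 0.704, 0.71, 0.008]
wrist_force: [-13.1, -4.3, 26.9]
gripper_width: 0.565
```

Call:
{"name": "apply_moves", "arguments": {
  "steps": [
    [0,0,0.12,-0.05,0,0,20]
  ]
}}

```text
time: 13.62
position: [0.595, 0.2371, 0.0878]
orientation: [0.006, 0.704, 0.711, 0.009]
wrist_force: [-12.7, -3.1, 27.2]
gripper_width: 0.563
```

Call:
{"name": "apply_moves", "arguments": {
  "steps": [
    [0,0,0.12,0,0,0,20]
  ]
}}

```text
time: 13.7
position: [0.595, 0.2373, 0.0871]
orientation: [0.006, 0.703, 0.711, 0.01]
wrist_force: [-11.9, -3.3, 27.8]
gripper_width: 0.565
```

Call:
{"name": "apply_moves", "arguments": {
  "steps": [
    [0,0,-0.08,0,0,0,20]
  ]
}}

```text
time: 13.78
position: [0.5948, 0.2373, 0.0894]
orientation: [0.006, 0.703, 0.711, 0.009]
wrist_force: [-0.3, 0.6, -2.5]
gripper_width: 0.565
```

```bash
python3 - <<'E'
from h import *
plan(.59,.237,.105,90); snap('wrist','w9.png'); s=snap('side','sd9.png'); a=cv2.imread('pics/sd9.png')[120:220,170:320]; cv2.imwrite('pics/sd9c.png',cv2.resize(a,None,fx=5,fy=5,interpolation=cv2.INTER_CUBIC))
E
```

```text
t=13.78 pos [0.5948 0.2373 0.0894] yaw 90.6 q6 0.30 w 0.565 F [-0.3  0.6 -2.5] | units [-0.01 -0.18 -0.63] turn [ 0.22 -0.04  0.1 ]
```

View pics/sd9c.png

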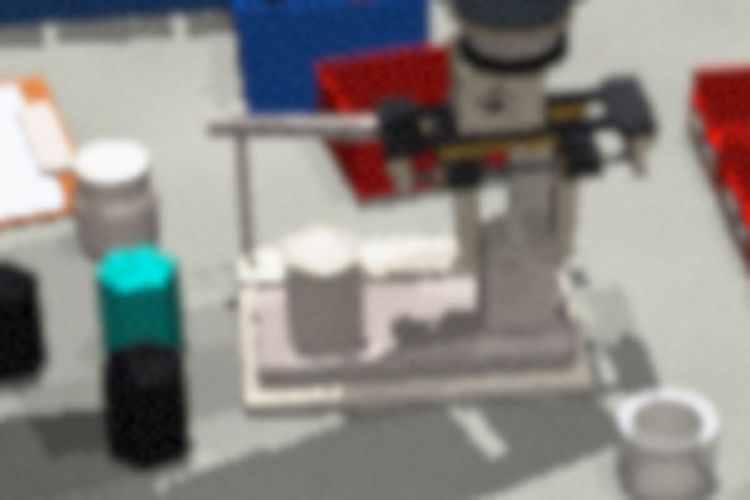

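View pics/w9.png

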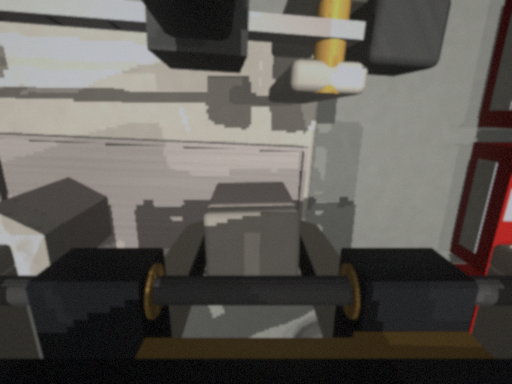

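Call:
{"name": "apply_moves", "arguments": {
  "steps": [
    [0,-0.18,-0.05,0.22,-0.04,0,20],
    [0,0,0.05,0,0,0,20]
  ]
}}

```text
time: 14.05
position: [0.5903, 0.2371, 0.0881]
orientation: [0.0, 0.704, 0.711, 0.0]
wrist_force: [0.4, 0.5, -3.1]
gripper_width: 0.561
```

Call:
{"name": "apply_moves", "arguments": {
  "steps": [
    [0,0,0.1,0,0,0,20]
  ]
}}

```text
time: 14.13
position: [0.5903, 0.2373, 0.086]
orientation: [-0.0, 0.704, 0.711, 0.0]
wrist_force: [-10.8, -2.3, 27.9]
gripper_width: 0.561
```

Call:
{"name": "apply_moves", "arguments": {
  "steps": [
    [0,0,-0.05,0,0,0,20]
  ]
}}

```text
time: 14.22
position: [0.5903, 0.2373, 0.0868]
orientation: [-0.0, 0.703, 0.711, 0.0]
wrist_force: [-0.8, 0.1, -2.4]
gripper_width: 0.561
```

Call:
{"name": "apply_moves", "arguments": {
  "steps": [
    [0,0,0,0,0,0,65],
    [0,0,0,0,0,0,85],
    [0,0,0,0,0,0,85],
    [0,0,-0.4,0,0,0,85],
    [0,0,-1,0,0,0,85],
    [0,0,-1,0,0,0,85],
    [0,0,-1,0,0,0,85],
    [0,0,-1,0,0,0,85],
    [0,0,-1,0,0,0,85],
    [-1,0,-1,0,0,0,50],
    [-1,0,-0.5,0,0,0,50],
    [0,0,0,0,0,0,50]
  ]
}}

```text
time: 15.22
position: [0.5905, 0.1861, 0.2696]
orientation: [0.001, 0.703, 0.711, 0.001]
wrist_force: [-0.2, -0.2, -0.5]
gripper_width: 0.685
```

```bash
python3 - <<'E'
from h import *
plan(.59,.237,.105,90); snap('wrist','w10.png'); s=snap('side','sd10.png'); a=cv2.imread('pics/sd10.png')[120:220,170:320]; cv2.imwrite('pics/sd10c.png',cv2.resize(a,None,fx=5,fy=5,interpolation=cv2.INTER_CUBIC))
E
```

```text
t=15.22 pos [0.5905 0.1861 0.2696] yaw 90.7 q6 0.22 w 0.685 F [-0.2 -0.2 -0.5] | units [ 2.04 -0.01  6.59] turn [0.03 0.   0.12]
```

View pics/sd10c.png

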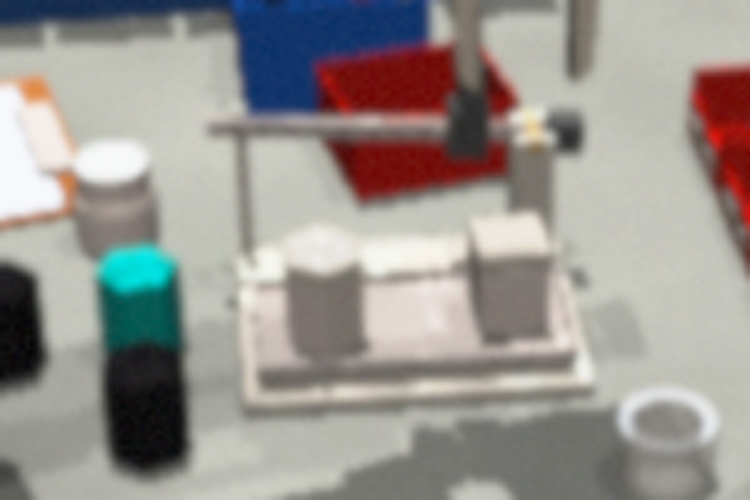

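View pics/w10.png

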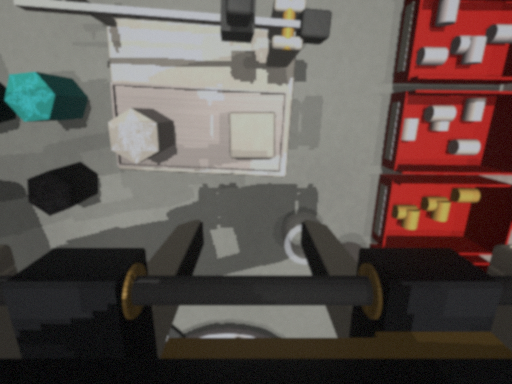

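```bash
python3 - <<'E'
from h import *
sd=arm.snapshot('side'); st=arm.observe(); w=arm.snapshot('wrist')
print(px2w(sd,(170+467/5,120+92/5),.184), px2w(w,(238,5),.184,st))
plan(.57,.34,.26,180)
E
```

```text
[0.57010483 0.29761416 0.184     ] [0.57717509 0.33865396 0.184     ]
t=15.42 pos [0.589  0.1892 0.2651] yaw 90.8 q6 0.22 w 0.525 F [ 0.1  0.3 -1.1] | units [ 6.04 -0.68  0.21] turn [ -0.03  -0.02 -15.57]
```

Call:
{"name": "apply_moves", "arguments": {
  "steps": [
    [1,-0.1,0,0,0,0,50],
    [1,-0.1,0,0,0,0,50],
    [1,-0.1,0,0,0,0,50],
    [0.6,-0.1,0,0,0,-0.3,50],
    [0,0,0,0,0,-1,50],
    [0,0,0,0,0,-1,50],
    [0,0,0,0,0,-1,50],
    [0,0,0,0,0,-1,50],
    [0,0,0,0,0,-1,50],
    [0,0,0,0,0,-1,50],
    [0,0,0,0,0,-1,50],
    [0,0,0,0,0,-1,50],
    [0,0,0,0,0,-1,50],
    [0,0,0,0,0,-1,50],
    [0,0,0,0,0,-1,50],
    [0,0,0,0,0,-1,50],
    [0,0,0,0,0,-1,50],
    [0,0,0,0,0,-1,50],
    [0,0,0,0,0,-1,50],
    [0,0,0,0,0,0,50]
  ]
}}

```text
time: 17.08
position: [0.5637, 0.2998, 0.2365]
orientation: [-0.022, -0.034, 0.999, -0.007]
wrist_force: [-0.1, -0.2, 0.7]
gripper_width: 0.499
```

```bash
python3 - <<'E'
from h import *
plan(.57,.34,.26,180); snap('wrist','w11.png'); plan(.57,.34,.26,180)
E
```

```text
t=17.08 pos [0.5637 0.2998 0.2365] yaw -176.1 q6 -1.23 w 0.499 F [-0.1 -0.2  0.7] | units [-0.32  1.58 -0.98] turn [-0.14 -0.45  0.68]
t=17.13 pos [0.5636 0.2998 0.2363] yaw -176.4 q6 -1.22 w 0.502 F [-0.   0.3 -0.5] | units [-0.31  1.58 -0.98] turn [-0.14 -0.45  0.62]
```

View pics/w11.png

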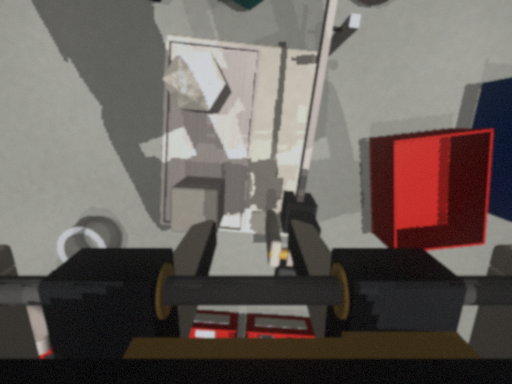

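```bash
python3 - <<'E'
from h import *
st=arm.observe(); w=arm.snapshot('wrist')
a=cv2.imread('pics/w11.png')[150:290,240:350]; cv2.imwrite('pics/w11c.png',cv2.resize(a,None,fx=5,fy=4.2,interpolation=cv2.INTER_CUBIC))
for p in [(300,198),(300,212)]: print(px2w(w,p,.184,st),px2w(w,p,.15,st))
for z in (.12,.14): print('end',px2w(w,(329,2),z,st))
E
```

```text
[0.54643128 0.33443094 0.184     ] [0.55504233 0.34060267 0.15      ]
[0.55752263 0.3355763  0.184     ] [0.56797978 0.34193867 0.15      ]
end [0.388557   0.35291285 0.12      ]
end [0.39646979 0.34877066 0.14      ]
```

View pics/w11c.png

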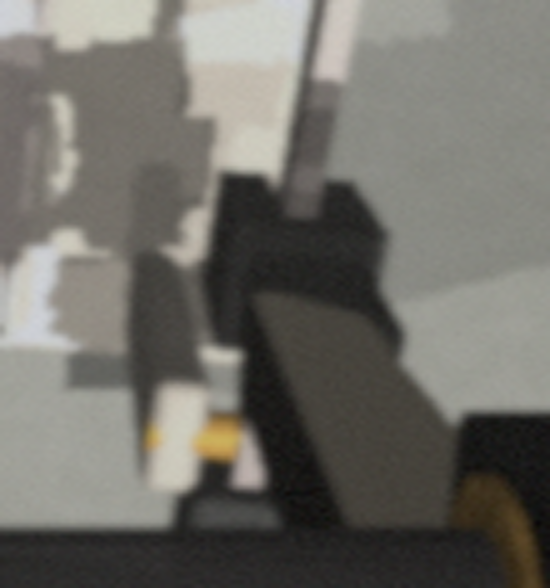

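Call:
{"name": "apply_moves", "arguments": {
  "steps": [
    [0.2,0.6,-0.4,-0.1,-0.25,0.4,50],
    [0.8,0.6,-0.4,-0.05,-0.2,0.2,50],
    [0.8,0.5,-0.2,0,0,0,50],
    [0,0,0,0,0,0,50]
  ]
}}

```text
time: 17.52
position: [0.5167, 0.3434, 0.2601]
orientation: [-0.001, 0.01, 1.0, -0.0]
wrist_force: [-0.3, -0.4, 0.9]
gripper_width: 0.501
```

```bash
python3 - <<'E'
from h import *
plan(.51,.342,.26,180); snap('wrist','w12.png')
E
```

```text
t=17.52 pos [0.5167 0.3434 0.2601] yaw 178.9 q6 -1.04 w 0.501 F [-0.3 -0.4  0.9] | units [ 0.27 -0.06  0.  ] turn [-0.   -0.01 -0.19]
```

View pics/w12.png

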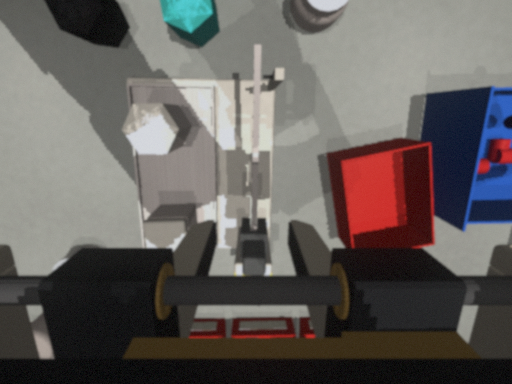

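```bash
python3 - <<'E'
from h import *
st=arm.observe(); w=arm.snapshot('wrist')
a=w['color'][200:285,210:300,::-1]; a=np.clip(a.astype(float)*1.6,0,255).astype(np.uint8); cv2.imwrite('pics/w12c.png',cv2.resize(a,None,fx=7,fy=7,interpolation=cv2.INTER_CUBIC))
for x in (.56,.57,.58): print(x,w2px(w,[x,.3425,.184],st),w2px(w,[x,.3425,.148],st))
E
```

```text
0.56 [253.07554743 248.51859771] [252.99067762 231.77536913]
0.57 [253.2697474  258.51727954] [253.16211366 240.71996566]
0.58 [253.4597787  268.30133145] [253.33031217 249.49564529]
```

View pics/w12c.png

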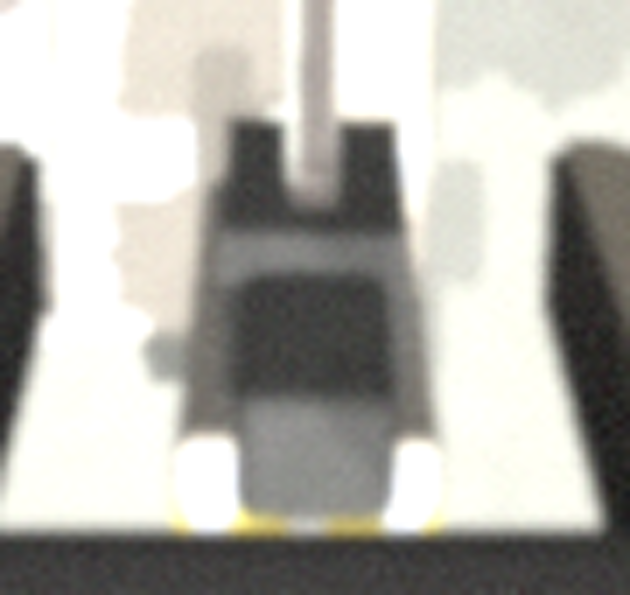

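Call:
{"name": "apply_moves", "arguments": {
  "steps": [
    [-0.8,-0.05,0,0,0,-0.2,50],
    [-0.9,0,0,0,0,0,50],
    [-0.7,0,0.5,0,0,0,50],
    [0,0,1,0,0,0,50],
    [0,0,1,0,0,0,50],
    [0,0,0.6,0,0,0,50],
    [0,0,0,0,0,0,50]
  ]
}}

```text
time: 18.2
position: [0.5868, 0.3351, 0.1756]
orientation: [-0.001, 0.006, 1.0, -0.001]
wrist_force: [-0.2, -0.1, 0.7]
gripper_width: 0.497
```

```bash
python3 - <<'E'
from h import *
plan(.5775,.3425,.172,180); snap('wrist','w13.png');w=snap('side','sd13.png')
a=w['color'][120:220,170:320,::-1];cv2.imwrite('pics/sd13c.png',cv2.resize(a,None,fx=5,fy=5,interpolation=cv2.INTER_CUBIC))
E
```

```text
t=18.20 pos [0.5868 0.3351 0.1756] yaw 179.3 q6 -1.11 w 0.497 F [-0.2 -0.1  0.7] | units [0.37 0.29 0.14] turn [-0.03 -0.01 -0.12]
```

View pics/w13.png

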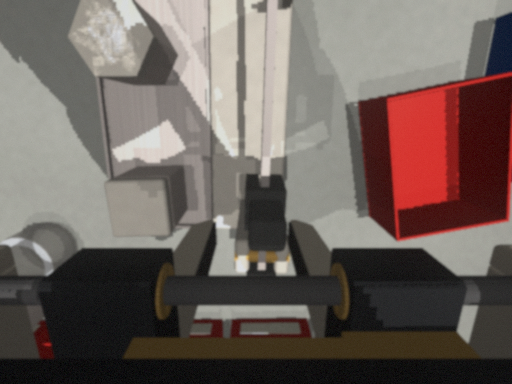

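View pics/sd13c.png

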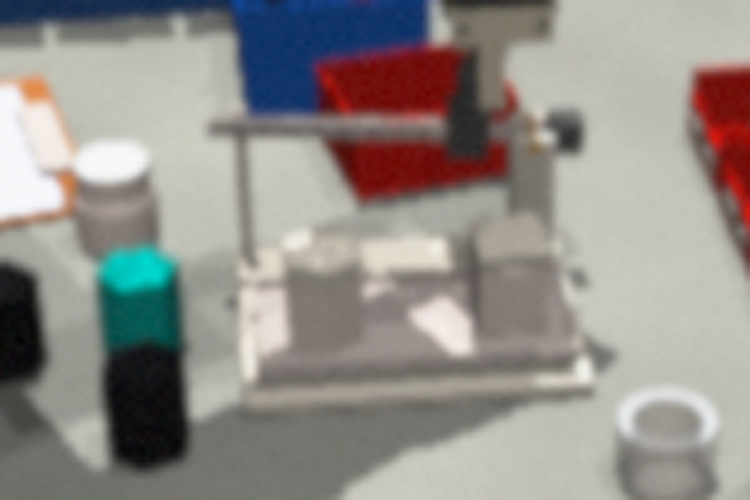

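Call:
{"name": "apply_moves", "arguments": {
  "steps": [
    [0.35,0.3,0.1,0,0,-0.1,50],
    [0,0,0,0,0,0,30],
    [0,0,0,0,0,0,10],
    [0,0,0,0,0,0,10],
    [0,0,0,0,0,0,10],
    [0,0,0,0,0,0,10],
    [0,0,0,0,0,0,10]
  ],
  "newtons": 6
}}

```text
time: 18.88
position: [0.5796, 0.3438, 0.1813]
orientation: [0.004, 0.001, 1.0, -0.0]
wrist_force: [0.9, 4.3, -4.1]
gripper_width: 0.237
```

```bash
python3 - <<'E'
from h import *
plan(.5775,.3425,.172,180); snap('wrist','w14.png')
E
```

```text
t=18.88 pos [0.5796 0.3438 0.1813] yaw 179.9 q6 -1.10 w 0.237 F [ 0.9  4.3 -4.1] | units [ 0.09 -0.05  0.37] turn [-0.01  0.08 -0.02]
```

View pics/w14.png

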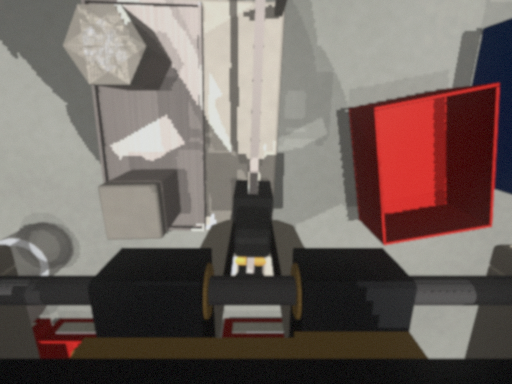

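Call:
{"name": "apply_moves", "arguments": {
  "steps": [
    [0.4,0,0.1,0,0,0,10],
    [0.6,0,0.05,0,0,0,10],
    [0.6,0,0.05,0,0,0,10],
    [0.6,0,0.05,0,0,0,10],
    [0.2,0,0,0,0,0,10]
  ]
}}

```text
time: 19.35
position: [0.5215, 0.3459, 0.1778]
orientation: [0.009, 0.002, 1.0, 0.003]
wrist_force: [-0.6, 0.1, 0.4]
gripper_width: 0.238
```

Call:
{"name": "apply_moves", "arguments": {
  "steps": [
    [0,0,0,0,0,0,50],
    [0,0,0,0,0,0,50],
    [0,0,0,0,0,0,50],
    [0,0,-1,0,0,0,50],
    [0,0,-1,0,0,0,50],
    [0.5,0,-1,0,0,0,50],
    [0.5,0,-1,0,0,0,50],
    [0,0,0,0,0,0,50],
    [0,0,0,0,0,0,50],
    [0,0,0,0,0,0,50],
    [0,0,0,0,0,0,50],
    [0,0,0,0,0,0,50]
  ]
}}

```text
time: 20.35
position: [0.4987, 0.3445, 0.2799]
orientation: [0.008, 0.003, 1.0, 0.003]
wrist_force: [-0.2, 0.1, 0.4]
gripper_width: 0.5
```

```bash
python3 - <<'E'
from h import *
plan(.5775,.3425,.172,180); snap('wrist','w15.png');w=snap('side','sd15.png')
a=w['color'][120:220,170:320,::-1];cv2.imwrite('pics/sd15c.png',cv2.resize(a,None,fx=5,fy=5,interpolation=cv2.INTER_CUBIC))
E
```

```text
t=20.35 pos [0.4987 0.3445 0.2799] yaw 179.7 q6 -1.03 w 0.500 F [-0.2  0.1  0.4] | units [-3.08 -0.09  4.37] turn [ 0.05  0.16 -0.06]
```

View pics/w15.png

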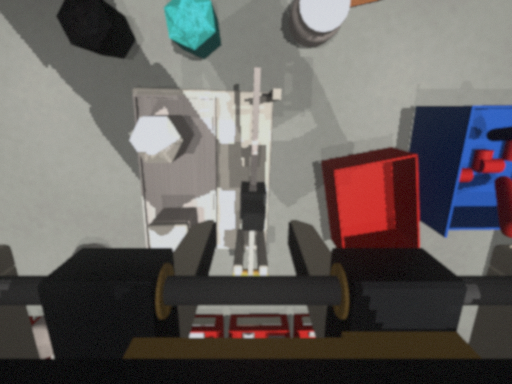

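View pics/sd15c.png

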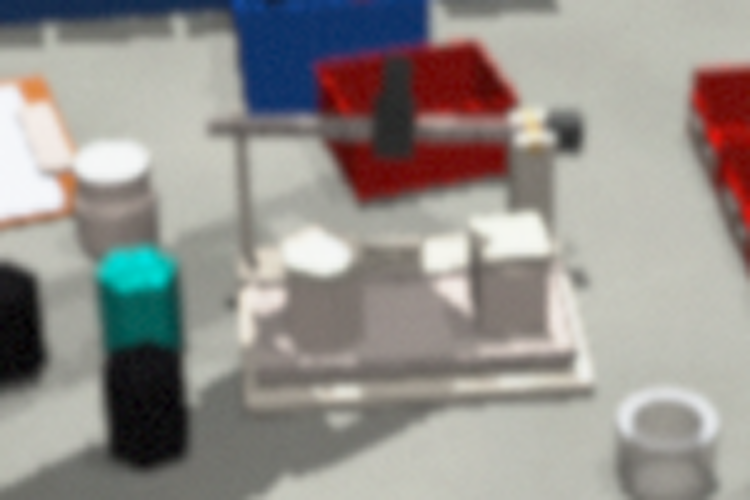

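Call:
{"name": "apply_moves", "arguments": {
  "steps": [
    [-0.5,0,0.5,0.05,0.15,0,50],
    [-0.4,-0.05,1,0,0,0,50],
    [0,0,1,0,0,0,50],
    [0,0,1,0,0,0,50],
    [0,0,0.7,0,0,0,50],
    [0,0,0,0,0,0,50]
  ]
}}

```text
time: 20.95
position: [0.523, 0.3428, 0.169]
orientation: [-0.0, 0.003, 1.0, -0.0]
wrist_force: [0.2, 0.1, 0.4]
gripper_width: 0.498
```

```bash
python3 - <<'E'
from h import *
plan(.5215,.3435,.174,180); w=snap('wrist','w16.png')
a=w['color'][140:285,180:330,::-1]; a=np.clip(a.astype(float)*1.6,0,255).astype(np.uint8); cv2.imwrite('pics/w16c.png',cv2.resize(a,None,fx=4,fy=4,interpolation=cv2.INTER_CUBIC))
E
```

```text
t=20.95 pos [0.523  0.3428 0.169 ] yaw 179.6 q6 -1.06 w 0.498 F [0.2 0.1 0.4] | units [ 0.06  0.03 -0.2 ] turn [-0.   -0.01 -0.06]
```

View pics/w16c.png

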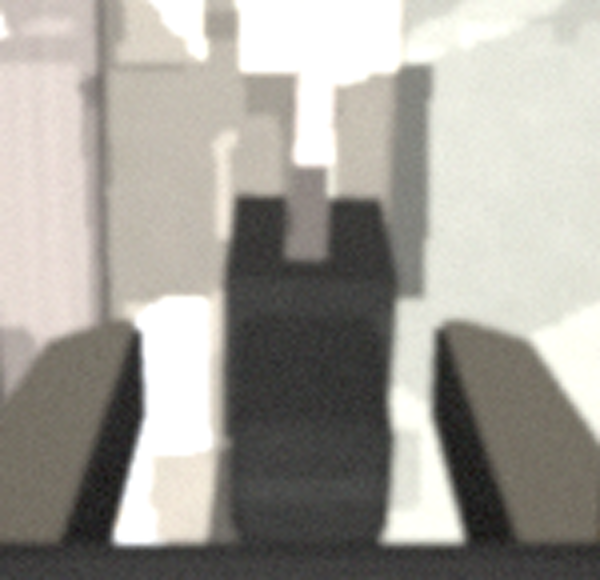

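Well centred. Grip, draw it another ~20 mm out, release, rest, look.

Call:
{"name": "apply_moves", "arguments": {
  "steps": [
    [0,0,0,0,0,0,30],
    [0,0,0.05,0,0,0,10],
    [0,0,0.05,0,0,0,10],
    [0,0,0.05,0,0,0,10],
    [0,0,0.05,0,0,0,10],
    [0.4,0,0.05,0,0,0,10],
    [0.5,0,0.05,0,0,0,10],
    [0,0,0,0,0,0,10],
    [0,0,0,0,0,0,50],
    [0,0,0,0,0,0,50],
    [0,0,0,0,0,0,50],
    [0,0,0,0,0,0,50],
    [0,0,0,0,0,0,50],
    [0,0,0,0,0,0,50],
    [0,0,0,0,0,0,50],
    [0,0,0,0,0,0,50],
    [0,0,0,0,0,0,50],
    [0,0,0,0,0,0,50]
  ]
}}

```text
time: 22.5
position: [0.5047, 0.3466, 0.1714]
orientation: [0.007, 0.003, 1.0, 0.005]
wrist_force: [1.1, 0.8, 0.4]
gripper_width: 0.499
```

```bash
python3 - <<'E'
from h import *
plan(.5215,.3435,.174,180); w=snap('side','sd17.png')
a=w['color'][120:220,170:320,::-1];cv2.imwrite('pics/sd17c.png',cv2.resize(a,None,fx=5,fy=5,interpolation=cv2.INTER_CUBIC))
E
```

```text
t=22.50 pos [0.5047 0.3466 0.1714] yaw 179.6 q6 -1.04 w 0.499 F [1.1 0.8 0.4] | units [-0.67 -0.12 -0.1 ] turn [ 0.1   0.13 -0.07]
```

View pics/sd17c.png

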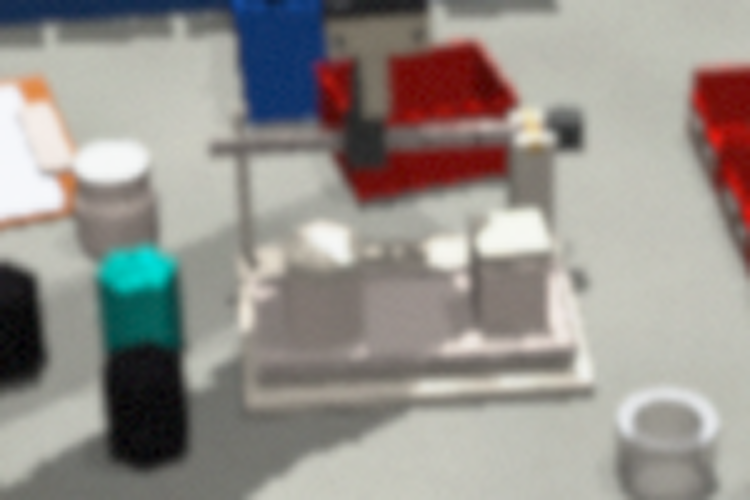

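```bash
cat > lvl.py <<'E'
from h import *
def prof(img,c0=213,c1=217,r0=140,r1=158):
    g=img.astype(float).mean(2)[r0:r1,c0:c1].mean(1)
    bg=np.median(g); d=np.clip(bg-g-3,0,None); k=d.argmax(); sl=slice(max(0,k-3),k+4); r=np.arange(r0,r1)[sl]
    return (d[sl]*r).sum()/d[sl].sum(), np.round(g).astype(int)
E
python3 - <<'E'
from lvl import *
from glob import glob
for f in ['side0','sd10','sd15','sd17']:
    im=cv2.imread(f'pics/{f}.png'); print(f,*prof(im))
im=np.mean([arm.snapshot('side')['color'].astype(float) for _ in range(4)],0); print('now',*prof(im))
st=arm.observe(); w=arm.snapshot('wrist'); cv2.imwrite('pics/w17.png',w['color'][:,:,::-1])
E
```

```text
side0 153.94130675526023 [195 195 191 185 185 190 196 200 201 203 207 205 184 144 131 155 183 196]
sd10 145.54933504933504 [188 193 194 186 160 128 128 157 184 195 195 197 197 197 194 193 193 192]
sd15 145.0961057520543 [181 181 175 160 137 114 120 151 179 190 192 193 192 191 190 188 189 188]
sd17 149.32829574517552 [182 181 179 175 175 180 183 172 143 116 122 154 180 191 192 190 190 191]
now 149.31126663607162 [182 182 178 175 176 179 183 172 142 116 121 154 181 191 192 191 189 190]
```

View pics/w17.png

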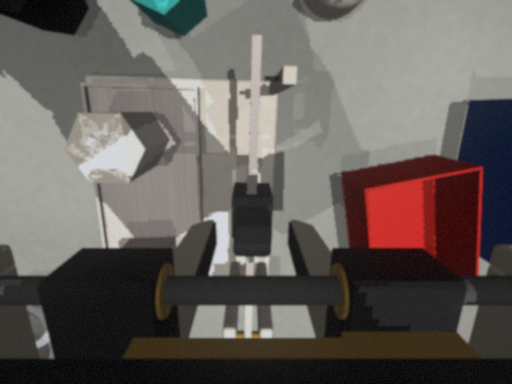

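```bash
python3 - <<'E'
from h import *
import glob
now=np.mean([arm.snapshot('side')['color'].astype(float) for _ in range(4)],0)[:,:,::-1]
s=arm.snapshot('side')
ims={'side0':cv2.imread('pics/side0.png'),'sd9':cv2.imread('pics/sd9.png'),'sd10':cv2.imread('pics/sd10.png'),'sd13':cv2.imread('pics/sd13.png'),'sd15':cv2.imread('pics/sd15.png'),'now':now}
for n,im in ims.items():
    g=im.astype(float).mean(2); o=[]
    for c in list(range(213,217))+list(range(222,240,2)):
        p=g[138:162,c]; 
        k=p[3:-3].argmin()+3; sl=np.arange(k-2,k+3); w=np.clip(p[[k-4 if k>=4 else 0,min(k+4,23)]].mean()-p[sl],0,None); o.append(138+(w*sl).sum()/w.sum())
    print(n,np.round(o,1))
# model
piv=np.array([.6215,.3445,.12])
for th in (-.08,0,.08):
    q=[w2px(s,piv+np.array([-L*np.cos(th),0,L*np.sin(th)])) for L in (.2335,.15,.1)]
    print(th,np.round(q,2).tolist())
E
```

```text
side0 [154.1 154.  153.9 153.8 140.8 140.8 140.7 140.8 140.6 140.4 140.6 143.
 144.7]
sd9 [145.6 145.5 145.4 145.7 139.8 139.9 139.9 139.9 139.9 140.  140.  140.1
 150. ]
sd10 [145.6 145.4 145.4 145.8 139.9 139.9 139.8 139.9 139.9 140.  140.  140.1
 150. ]
sd13 [145.1 145.1 145.1 145.2 139.8 139.9 139.9 139.8 139.9 140.  140.1 140.2
 150. ]
sd15 [145.1 145.1 145.1 145.2 139.9 140.  139.9 139.8 139.9 140.  140.2 140.3
 150. ]
now [149.3 149.3 149.2 149.3 140.8 140.8 140.8 140.8 140.6 140.4 140.8 142.
 143.2]
-0.08 [[212.99, 155.18], [235.35, 152.01], [248.69, 150.12]]
0 [[212.48, 150.85], [235.12, 149.23], [248.57, 148.26]]
0.08 [[212.37, 146.43], [235.14, 146.4], [248.63, 146.39]]
```

Call:
{"name": "apply_moves", "arguments": {
  "steps": [
    [0,0,-0.6,0.1,0.13,0,50],
    [0,0,-1,0,0,0,50],
    [0,0,-1,0,0,0,50],
    [-0.5,-0.6,-1,0,0,0,50],
    [-1,-1,-0.5,0,0,0,50],
    [-1,-1,0,0,0,0,50],
    [-1,-1,0,0,0,0,50],
    [0,-1,0,0,0,0,50],
    [0,-1,0,0,0,0,50],
    [0,-0.5,0,0,0,0,50],
    [0,0,0,0,0,0,50]
  ]
}}

```text
time: 23.97
position: [0.5941, 0.1877, 0.2789]
orientation: [0.0, 0.002, 1.0, -0.001]
wrist_force: [0.0, -0.1, -0.1]
gripper_width: 0.496
```

```bash
cat > lv2.py <<'E'
from h import *
def meas():
    now=np.mean([arm.snapshot('side')['color'].astype(float) for _ in range(4)],0)[:,:,::-1]
    cv2.imwrite('pics/now.png',now.astype(np.uint8))
    for n,im in {'side0':cv2.imread('pics/side0.png'),'sd10':cv2.imread('pics/sd10.png'),'now':now}.items():
        g=im.astype(float).mean(2); o=[]
        for c in range(213,217):
            p=g[138:162,c]; k=p[3:-3].argmin()+3; sl=np.arange(k-3,k+4); w=np.clip(p[[k-4,min(k+4,23)]].mean()-p[sl],0,None); o.append(138+(w*sl).sum()/w.sum())
        print(n,np.round(o,2),np.mean(o).round(2),np.round(g[140:158,215]).astype(int))
E
python3 - <<'E'
from lv2 import *
meas(); plan(.58,.2,.27,180)
a=cv2.imread('pics/now.png')[120:220,170:320];cv2.imwrite('pics/n1c.png',cv2.resize(a,None,fx=5,fy=5,interpolation=cv2.INTER_CUBIC))
s=snap('scene','s18.png');a=cv2.imread('pics/s18.png')[90:250,270:430];cv2.imwrite('pics/s18c.png',cv2.resize(a,None,fx=4,fy=3.7,interpolation=cv2.INTER_CUBIC))
E
```

```text
side0 [154.23 154.08 153.98 153.89] 154.04 [193 194 191 185 186 191 197 202 204 206 208 206 182 140 131 157 187 196]
sd10 [145.55 145.46 145.46 145.74] 145.55 [187 192 192 185 159 126 128 160 184 197 198 200 200 199 197 196 194 194]
now [149.62 149.58 149.58 149.69] 149.62 [187 189 183 179 179 186 195 191 164 129 130 159 188 197 197 196 194 194]
t=24.17 pos [0.5938 0.1908 0.2789] yaw -180.0 q6 -1.33 w 0.498 F [-0.3 -0.2  1.1] | units [0.55 0.37 0.35] turn [-0.01  0.    0.  ]
```

View pics/n1c.png

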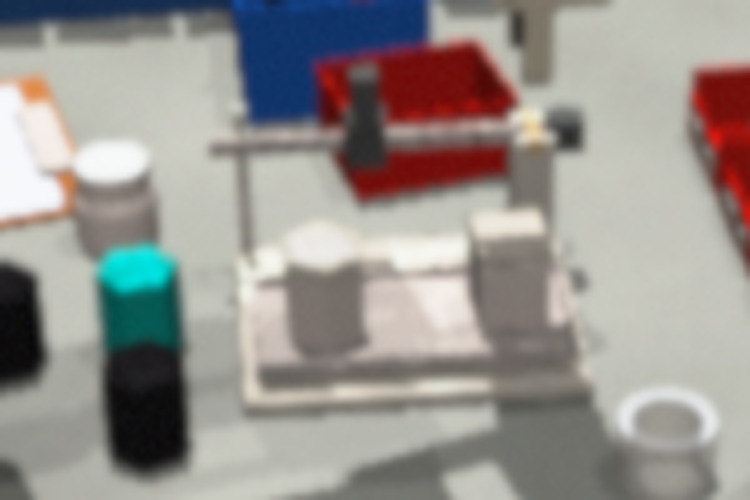

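View pics/s18c.png

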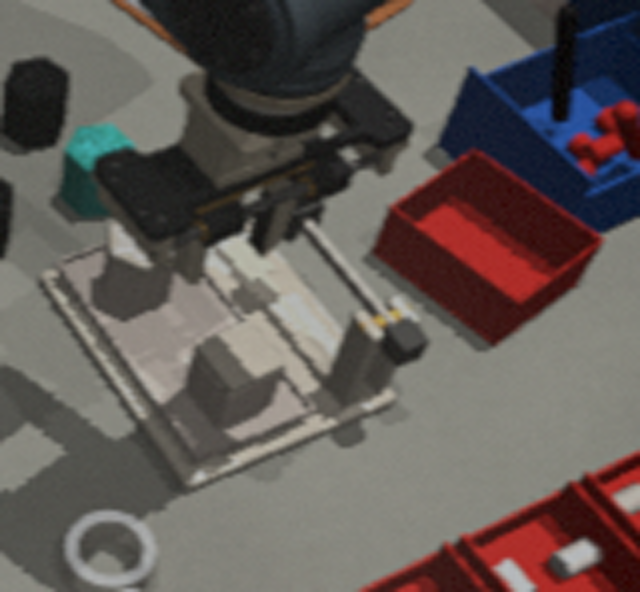

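Call:
{"name": "apply_moves", "arguments": {
  "steps": [
    [0,-0.6,0,0,0,0.5,50],
    [0,-1,0,0,0,0,50],
    [0,-1,0,0,0,0,50],
    [0,-1,0,0,0,0,50],
    [0,-1,0,0,0,0,50],
    [0,-1,0,0,0,0,50],
    [0,-1,0,0,0,0,50],
    [0,-1,0,0,0,0,50],
    [0,-1,0,0,0,0,50],
    [0,-1,0,0,0,0,50],
    [0,-1,0,0,0,0,50],
    [0,-1,0,0,0,0,50],
    [0,-1,0,0,0,0,50],
    [0,-1,0,0,0,0,50],
    [0,-1,0,0,0,0,50],
    [0.5,-1,0,0,0,0,50],
    [0.4,-1,0,0,0,0,50],
    [0,-0.5,0,0,0,0.5,50],
    [0,0,0,0,0,1,50],
    [0,0,0,0,0,1,50]
  ]
}}

```text
time: 25.88
position: [0.5579, -0.2321, 0.2773]
orientation: [0.0, 0.138, 0.99, 0.001]
wrist_force: [0.5, 0.2, -0.9]
gripper_width: 0.5
```

Call:
{"name": "apply_moves", "arguments": {
  "steps": [
    [0,0,0,0,0,1,50],
    [0,0,0,0,0,1,50],
    [0,0,0,0,0,1,50],
    [0,0,0,0,0,1,50],
    [0,0,0,0,0,1,50],
    [0,0,0,0,0,1,50],
    [0,0,0,0,0,1,50],
    [0,0,0,0,0,1,50],
    [0,0,0,0,0,1,50],
    [0,0,0,0,0,1,50],
    [0,0,0,0,0,1,50],
    [0,0,0,0,0,1,50],
    [0,0,0,0,0,1,50],
    [0,0,0,0,0,1,50],
    [0,0,0,0,0,1,50],
    [0,0,0,0,0,1,50],
    [0,0,0,0,0,1,50],
    [0,0,0,0,0,1,50],
    [0,0,0,0,0,1,50]
  ]
}}

```text
time: 27.47
position: [0.5692, -0.2115, 0.2759]
orientation: [-0.002, 0.902, 0.432, 0.001]
wrist_force: [0.3, -0.4, -0.1]
gripper_width: 0.501
```

```bash
python3 - <<'E'
from lv2 import *
plan(.5595,-.2575,.26,36.7); snap('wrist','w20.png'); meas()
E
```

```text
t=27.47 pos [ 0.5692 -0.2115  0.2759] yaw 51.2 q6 0.24 w 0.501 F [ 0.3 -0.4 -0.1] | units [-1.68  0.85  0.63] turn [-0.03 -0.04  2.53]
side0 [154.23 154.08 153.98 153.89] 154.04 [193 194 191 185 186 191 197 202 204 206 208 206 182 140 131 157 187 196]
sd10 [145.55 145.46 145.46 145.74] 145.55 [187 192 192 185 159 126 128 160 184 197 198 200 200 199 197 196 194 194]
now [149.63 149.57 149.57 149.69] 149.62 [206 209 204 197 198 205 216 212 181 144 144 176 208 217 217 216 215 215]
```

View pics/w20.png

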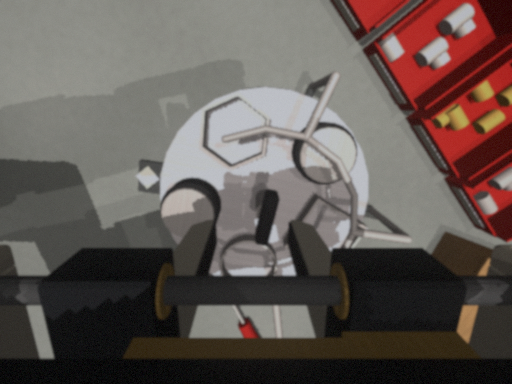

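```bash
python3 - <<'E'
from h import *
st=arm.observe(); w=arm.snapshot('wrist')
a=w['color'][80:260,130:390,::-1]; a=np.clip(a.astype(float)*1.3,0,255).astype(np.uint8); cv2.imwrite('pics/w20c.png',cv2.resize(a,None,fx=3,fy=3,interpolation=cv2.INTER_CUBIC))
for x,y in [(.5595,-.2575)]: print(w2px(w,[x,y,.126],st),w2px(w,[x,y,.03],st))
E
```

```text
[269.74321899 217.70691201] [265.76442042 194.18004968]
```

View pics/w20c.png

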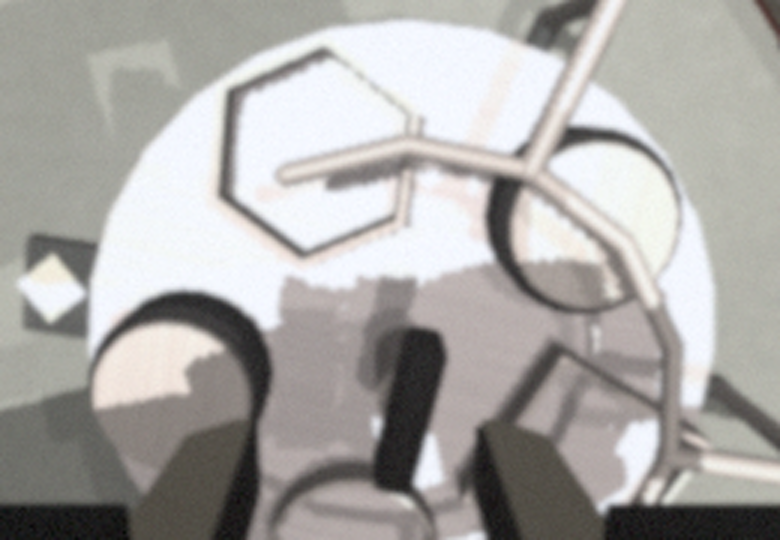

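```bash
cat > car.py <<'E'
from h import *
from scipy.optimize import least_squares
def circ(P):
    P=np.array(P)[:,:2]; r=least_squares(lambda v:np.hypot(P[:,0]-v[0],P[:,1]-v[1])-v[2],[*P.mean(0),.15]); return r.x,r.fun
E
python3 - <<'E'
from car import *
st=arm.observe(); w=arm.snapshot('wrist')
f=lambda x,y,z: px2w(w,(130+x/3-.33,80+y/3-.33),z,st)
T=[f(*p,.03) for p in [(90,330),(120,190),(180,105),(290,40),(400,20),(510,40),(600,95),(680,200),(712,300)]]
c,res=circ(T); print('tray',c,np.round(res,4))
k1,k2=f(425,338,.126),f(394,487,.126); d=k1-k2; print('knob',(k1+k2)/2,np.linalg.norm(d),np.degrees(np.arctan2(d[1],d[0])))
H=np.mean([f(*p,.054) for p in [(322,48),(418,120),(402,222),(305,255),(220,192),(230,92)]],0); D=f(52,288,0)
for n,p in (('hex',H),('dia',D)):
    for cc in (c[:2],((k1+k2)/2)[:2]):
        v=p[:2]-cc; print(n,p,np.hypot(*v),np.degrees(np.arctan2(v[1],v[0])))
E
```

```text
tray [ 0.55345448 -0.2566707   0.15313288] [-0.001  -0.0001  0.0013  0.0002  0.0004 -0.     -0.0014 -0.0015  0.002 ]
knob [ 0.5559689  -0.25507485  0.126     ] 0.06204527158276651 41.36859321224707
hex [ 0.5832609 -0.1587625  0.054    ] 0.10234469757473665 73.06805753935211
hex [ 0.5832609 -0.1587625  0.054    ] 0.10010454986844329 74.17888090860951
dia [ 0.42742504 -0.12583702  0.        ] 0.18166142051780257 133.92849421955432
dia [ 0.42742504 -0.12583702  0.        ] 0.1822798445554676 134.84575675471282
```

```bash
python3 - <<'E'
from h import *
plan(.5565,-.2565,.115,38)
E
```

```text
t=27.82 pos [ 0.5687 -0.2124  0.276 ] yaw 51.6 q6 0.23 w 0.498 F [ 0.2  0.1 -0.1] | units [-1.71  0.73  6.43] turn [-0.03 -0.04  2.37]
```

Call:
{"name": "apply_moves", "arguments": {
  "steps": [
    [-0.85,0.35,0,0,0,0,50],
    [-0.85,0.35,0,0,0,0,50],
    [0,0,0,0,0,0.8,50],
    [0,0,0,0,0,0.8,50],
    [0,0,0.5,0,0,0.7,50],
    [0,0,1,0,0,0,50],
    [0,0,1,0,0,0,50],
    [0,0,1,0,0,0,50],
    [0,0,0.5,0,0,0,50],
    [0,0,0,0,0,0,50]
  ]
}}

```text
time: 28.65
position: [0.5567, -0.2589, 0.1738]
orientation: [-0.0, 0.944, 0.331, 0.003]
wrist_force: [-0.4, 0.1, -0.2]
gripper_width: 0.498
```

```bash
python3 - <<'E'
from h import *
plan(.5565,-.2565,.115,38); snap('wrist','w21.png')
E
```

```text
t=28.65 pos [ 0.5567 -0.2589  0.1738] yaw 38.7 q6 0.38 w 0.498 F [-0.4  0.1 -0.2] | units [ 0.04 -0.08  2.35] turn [ 0.01 -0.05  0.12]
```

View pics/w21.png

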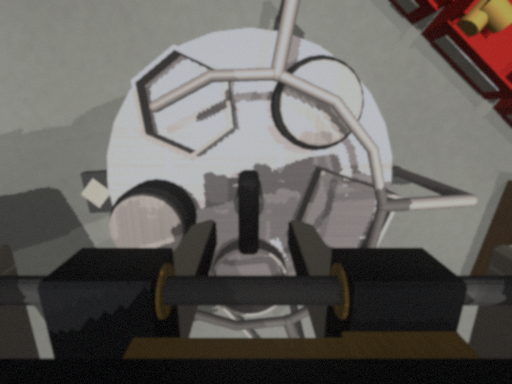

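Call:
{"name": "apply_moves", "arguments": {
  "steps": [
    [0.03,-0.1,0.6,0,-0.05,0.1,50],
    [0,0,0.9,0,0,0,50],
    [0,0,0.8,0,0,0,50],
    [0,0,0.1,0,0,0,50],
    [0,0,0,0,0,0,20],
    [0,0,0.03,0,0,0,0],
    [0,0,0.03,0,0,0,0],
    [0,0,0.03,0,0,0,0],
    [0,0,0.03,0,0,0,0],
    [0,0,0.03,0,0,0,0]
  ],
  "newtons": 40
}}

```text
time: 29.53
position: [0.5576, -0.2548, 0.1215]
orientation: [-0.0, 0.945, 0.328, 0.002]
wrist_force: [2.7, -5.2, -4.6]
gripper_width: 0.17
```

```bash
python3 - <<'E'
from h import *
plan(.5565,-.2565,.115,38)
E
```

```text
t=29.53 pos [ 0.5576 -0.2548  0.1215] yaw 38.3 q6 0.39 w 0.170 F [ 2.7 -5.2 -4.6] | units [-0.08  0.03  0.26] turn [ 0.01 -0.04  0.05]
```

Call:
{"name": "apply_moves", "arguments": {
  "steps": [
    [0,0,0.03,0,0,-0.5,0],
    [0,0,0,0,0,-1,0],
    [0,0,0,0,0,-1,0],
    [0,0,0,0,0,-1,0],
    [0,0,0,0,0,-1,0],
    [0,0,0,0,0,-1,0],
    [0,0,0,0,0,-1,0],
    [0,0,0,0,0,-1,0],
    [0,0,0,0,0,-1,0],
    [0,0,0,0,0,-1,0],
    [0,0,0,0,0,0,0]
  ]
}}

```text
time: 30.45
position: [0.5531, -0.2529, 0.1215]
orientation: [-0.004, 0.673, 0.739, 0.001]
wrist_force: [2.9, -0.6, -10.5]
gripper_width: 0.169
```

```bash
python3 - <<'E'
from h import *
plan(.5565,-.2565,.118,99.3)
E
```

```text
t=30.45 pos [ 0.5531 -0.2529  0.1215] yaw 95.3 q6 -0.60 w 0.169 F [  2.9  -0.6 -10.5] | units [-0.16  0.12  0.14] turn [-0.04 -0.07 -0.69]
```

Call:
{"name": "apply_moves", "arguments": {
  "steps": [
    [-0.1,0.08,0.1,0,0,-0.7,0],
    [0,0,0.05,0,0,-0.1,0],
    [0,0,0,0,0,0,0]
  ]
}}

```text
time: 30.7
position: [0.5529, -0.2535, 0.1212]
orientation: [-0.008, 0.645, 0.764, 0.0]
wrist_force: [6.0, -3.7, -23.2]
gripper_width: 0.168
```

```bash
python3 - <<'E'
from h import *
plan(.5565,-.2565,.118,99.3)
s=snap('scene','s22.png');a=cv2.imread('pics/s22.png')[190:320,110:250];cv2.imwrite('pics/s22c.png',cv2.resize(a,None,fx=4.5,fy=4.5,interpolation=cv2.INTER_CUBIC))
E
```

```text
t=30.70 pos [ 0.5529 -0.2535  0.1212] yaw 99.6 q6 -0.68 w 0.168 F [  6.   -3.7 -23.2] | units [-0.14  0.12  0.12] turn [-0.09 -0.12  0.05]
```

View pics/s22c.png

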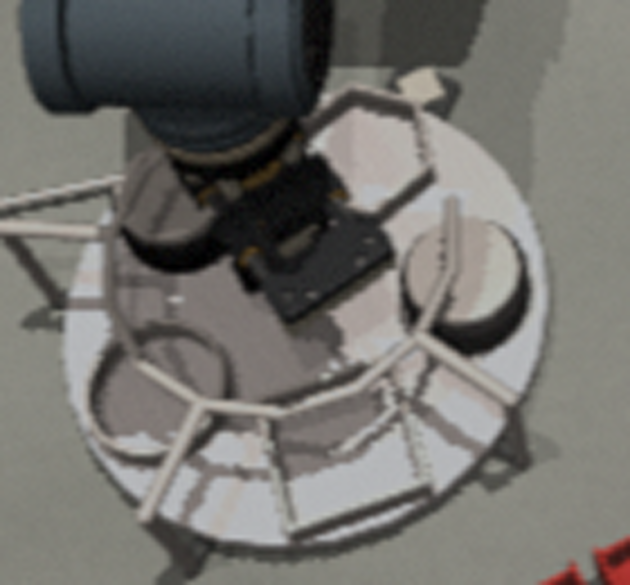

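Call:
{"name": "apply_moves", "arguments": {
  "steps": [
    [0,0,0.1,0,0,0,10],
    [0,0,0,0,0,0,50],
    [0,0,0,0,0,0,50],
    [0,0,-0.4,0.0,0,0,50],
    [0,0,-1,0,0,0,50],
    [0,0,-1,0,0,0,50],
    [0,0,-1,0,0,0,50],
    [0,0,-1,0,0,0,50],
    [-0.5,0,-1,0,0,0,50],
    [-0.5,0,0,-0.1,-0.12,0,50],
    [0,0,0,0,0,0,50]
  ]
}}

```text
time: 31.67
position: [0.5607, -0.2808, 0.2711]
orientation: [0.006, 0.652, 0.758, 0.002]
wrist_force: [-0.1, -0.2, 0.0]
gripper_width: 0.499
```

```bash
python3 - <<'E'
from h import *
plan(.455,.237,.26,90); w=snap('wrist','w23.png')
a=w['color'][40:250,90:400,::-1];cv2.imwrite('pics/w23c.png',cv2.resize(a,None,fx=2.5,fy=2.5,interpolation=cv2.INTER_CUBIC))
E
```

```text
t=31.67 pos [ 0.5607 -0.2808  0.2711] yaw 98.6 q6 -0.69 w 0.499 F [-0.1 -0.2  0. ] | units [21.11 -1.08  0.3 ] turn [0.11 0.06 1.51]
```

View pics/w23c.png

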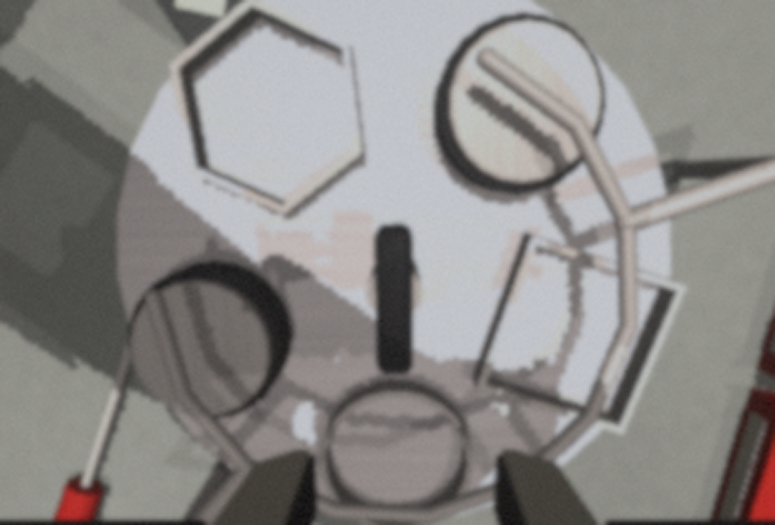

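```bash
python3 - <<'E'
from car import *
st=arm.observe(); w=arm.snapshot('wrist')
f=lambda x,y,z: px2w(w,(90+x/2.5-.3,40+y/2.5-.3),z,st)
T=[f(*p,.03) for p in [(117,250),(132,155),(165,80),(560,20),(640,110),(668,200),(672,260)]]
c,res=circ(T); print('tray',c,np.round(res,4))
k1,k2=f(394,228,.126),f(394,372,.126); d=k1-k2; print('knob',(k1+k2)/2,np.linalg.norm(d),np.degrees(np.arctan2(d[1],d[0])))
H=np.mean([f(*p,.054) for p in [(250,5),(352,55),(363,160),(288,215),(203,168),(178,70)]],0)
for cc in (c[:2],((k1+k2)/2)[:2],(.5565,-.2565)):
        v=H[:2]-cc; print(H,np.hypot(*v),np.degrees(np.arctan2(v[1],v[0])))
plan(.455,.237,.26,90)
E
```

```text
tray [ 0.55460893 -0.2574016   0.15486356] [-0.0001 -0.0008  0.0011 -0.0007  0.0006 -0.0004  0.0003]
knob [ 0.55399113 -0.2567075   0.126     ] 0.062191095709324934 98.39881017699246
[ 0.48254881 -0.18558468  0.054     ] 0.10173658120687078 135.09685162006258
[ 0.48254881 -0.18558468  0.054     ] 0.10080903171016226 135.12840393376206
[ 0.48254881 -0.18558468  0.054     ] 0.10245858689630269 136.20053351229927
t=31.77 pos [ 0.5605 -0.2794  0.2702] yaw 98.7 q6 -0.69 w 0.497 F [-0.4  0.9 -0.2] | units [21.06 -1.06  0.3 ] turn [0.09 0.04 1.51]
```

Call:
{"name": "apply_moves", "arguments": {
  "steps": [
    [0.6,0,0,0.05,0.04,0.3,95],
    [1,0,0,0.05,0,0.3,95],
    [1,0,0,0,0,0.3,95],
    [1,0,0,0,0,0.3,95],
    [1,0,0,0,0,0.3,95],
    [1,-0.2,0,0,0,0,95],
    [1,-0.2,0,0,0,0,95],
    [1,-0.2,0,0,0,0,95],
    [1,-0.2,0,0,0,0,95],
    [1,-0.2,0,0,0,0,95],
    [1,-0.2,0,0,0,0,95],
    [1,-0.2,0,0,0,0,95],
    [1,-0.3,0,0,0,0,95],
    [1,-0.4,0,0,0,0,95],
    [1,-0.4,0,0,0,0,95],
    [1,-0.4,0,0,0,0,95],
    [1,-0.4,0,0,0,0,95],
    [0.6,0,0,0,0,0,95],
    [0,0,0,0,0,0,95]
  ]
}}

```text
time: 33.35
position: [0.4521, 0.1792, 0.2541]
orientation: [-0.018, 0.711, 0.702, -0.012]
wrist_force: [0.4, 0.4, -0.9]
gripper_width: 0.946
```

```bash
python3 - <<'E'
from h import *
plan(.455,.237,.2,90); w=snap('wrist','w24.png')
E
```

```text
t=33.35 pos [0.4521 0.1792 0.2541] yaw 89.2 q6 0.28 w 0.946 F [ 0.4  0.4 -0.9] | units [2.29 0.18 2.18] turn [-0.43 -0.08 -0.13]
```

View pics/w24.png

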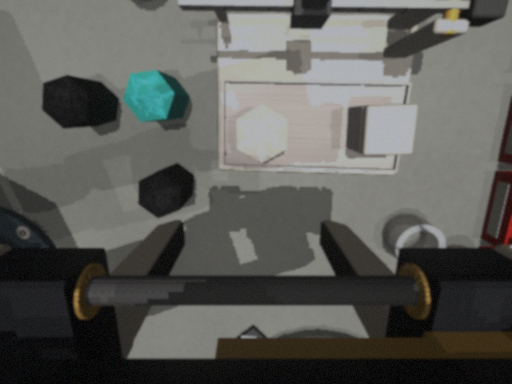

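```bash
python3 - <<'E'
from h import *
st=arm.observe(); w=arm.snapshot('wrist')
print(px2w(w,(261.5,133.5),.104,st),px2w(w,(390,129),.104,st))
plan(.456,.2365,.12,90)
E
```

```text
[0.45667129 0.23239913 0.104     ] [0.58957282 0.23571971 0.104     ]
t=33.45 pos [0.4526 0.1772 0.2541] yaw 89.2 q6 0.27 w 0.951 F [ 0.3 -0.  -0.4] | units [2.33 0.34 5.37] turn [-0.43 -0.08 -0.14]
```

Call:
{"name": "apply_moves", "arguments": {
  "steps": [
    [0.6,0.1,0,-0.2,-0.04,-0.1,95],
    [0.9,0.1,0,-0.2,-0.04,0,95],
    [0.8,0.1,0.3,0,0,0,95],
    [0,0,1,0,0,0,95],
    [0,0,1,0,0,0,95],
    [0,0,1,0,0,0,95],
    [0,0,0.7,0,0,0,95],
    [0,0,0,0,0,0,95]
  ]
}}

```text
time: 34.12
position: [0.4623, 0.2286, 0.1487]
orientation: [0.0, 0.711, 0.703, -0.002]
wrist_force: [0.1, -1.0, -0.4]
gripper_width: 0.951
```

```bash
python3 - <<'E'
from h import *
plan(.456,.235,.088,90); w=snap('wrist','w25.png')
E
```

```text
t=34.12 pos [0.4623 0.2286 0.1487] yaw 89.3 q6 0.38 w 0.951 F [ 0.1 -1.  -0.4] | units [ 0.26 -0.25  2.43] turn [-0.02  0.03 -0.12]
```

View pics/w25.png

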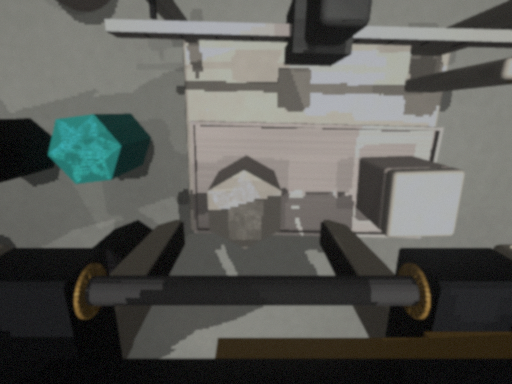

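Call:
{"name": "apply_moves", "arguments": {
  "steps": [
    [0.26,-0.24,0,0,0,-0.1,95],
    [0,0,0.8,0,0,0,95],
    [0,0,1,0,0,0,95],
    [0,0,0.4,0,0,0,95],
    [0,0,0,0,0,0,95]
  ]
}}

```text
time: 34.58
position: [0.4597, 0.2359, 0.0998]
orientation: [0.002, 0.708, 0.706, 0.003]
wrist_force: [0.1, -0.9, 0.1]
gripper_width: 0.947
```

```bash
python3 - <<'E'
from h import *
plan(.456,.235,.088,90); w=snap('wrist','w26.png')
E
```

```text
t=34.58 pos [0.4597 0.2359 0.0998] yaw 89.8 q6 0.39 w 0.947 F [ 0.1 -0.9  0.1] | units [-0.04 -0.15  0.47] turn [ 0.07 -0.01 -0.03]
```

View pics/w26.png

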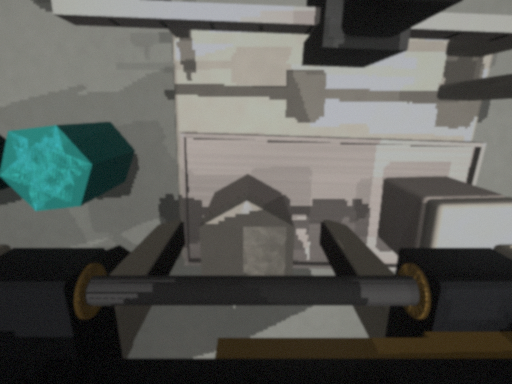

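Call:
{"name": "apply_moves", "arguments": {
  "steps": [
    [0,-0.13,0.4,0.05,0,0,95],
    [0,0,0.05,0,0,0,50],
    [0,0,0.05,0,0,0,20],
    [0,0,0.05,0,0,0,20],
    [0,0,0.05,0,0,0,20],
    [0,0,0.03,0,0,0,20],
    [0,0,0,0,0,0,20]
  ],
  "newtons": 20
}}

```text
time: 35.22
position: [0.4585, 0.2371, 0.0883]
orientation: [0.001, 0.708, 0.706, 0.004]
wrist_force: [-0.4, 0.4, -1.7]
gripper_width: 0.578
```

```bash
python3 - <<'E'
from h import *
plan(.482,-.182,.18,90)
E
```

```text
t=35.22 pos [0.4585 0.2371 0.0883] yaw 89.8 q6 0.39 w 0.578 F [-0.4  0.4 -1.7] | units [-16.75   1.02  -3.73] turn [ 0.08 -0.04 -0.03]
```

Call:
{"name": "apply_moves", "arguments": {
  "steps": [
    [0,0,-0.5,0.05,0,0,20],
    [0,0,-1,0,0,0,20],
    [0,0,-1,0,0,0,20],
    [0,0,-1,0,0,0,20],
    [-0.5,0,-1,0,0,0,20],
    [-1,0.1,0,0,0,0,20],
    [-1,0.1,0,0,0,0,20],
    [-1,0.1,0,0,0,0,20],
    [-1,0.1,0,0,0,0,20],
    [-1,0.1,0,0,0,0,20],
    [-1,0.1,0,0,0,0,20],
    [-1,0.1,0,0,0,0,20],
    [-1,0.1,0,0,0,0,20],
    [-1,0.1,0,0,0,0,20],
    [-1,0.1,0,0,0,0,20],
    [-1,0,0,0,0,0,20],
    [-1,0,0,0,0,0,20],
    [-1,0,0,0,0,0,20],
    [-0.8,0,0,0,0,0,20],
    [-0.2,0,0,0,0,0,20]
  ]
}}

```text
time: 36.88
position: [0.4778, -0.1424, 0.2014]
orientation: [-0.004, 0.707, 0.707, -0.002]
wrist_force: [-0.7, 1.1, -3.0]
gripper_width: 0.576
```

```bash
python3 - <<'E'
from h import *
plan(.482,-.182,.18,90); w=snap('wrist','w27.png'); snap('side','sd27.png')
E
```

```text
t=36.88 pos [ 0.4778 -0.1424  0.2014] yaw 90.1 q6 -0.38 w 0.576 F [-0.7  1.1 -3. ] | units [-1.59  0.17  0.85] turn [-0.08 -0.02  0.01]
```

View pics/w27.png

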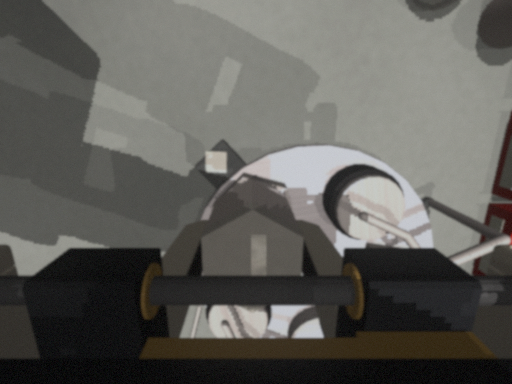

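Call:
{"name": "apply_moves", "arguments": {
  "steps": [
    [-0.8,0.1,0,-0.08,0,0,20],
    [-0.8,0.07,0,0,0,0,20],
    [0,0,0,0,0,0,20]
  ]
}}

```text
time: 37.23
position: [0.482, -0.1781, 0.2007]
orientation: [-0.002, 0.706, 0.708, 0.001]
wrist_force: [-0.6, -0.5, -2.8]
gripper_width: 0.577
```

```bash
python3 - <<'E'
from h import *
plan(.482,-.182,.1,90); 
for n in('side','scene'):
  s=snap(n,n+'28.png')
  print(n,[np.round(w2px(s,[.482,-.182,z]),0) for z in (.03,.054,.147)])
a=cv2.imread('pics/side28.png')[220:340,200:360];b=cv2.imread('pics/scene28.png')[180:320,110:260]
cv2.imwrite('pics/a28.png',cv2.resize(a,None,fx=4.5,fy=4.5,interpolation=cv2.INTER_CUBIC));cv2.imwrite('pics/b28.png',cv2.resize(b,None,fx=4,fy=4,interpolation=cv2.INTER_CUBIC))
E
```

```text
t=37.23 pos [ 0.482  -0.1781  0.2007] yaw 90.2 q6 -0.45 w 0.577 F [-0.6 -0.5 -2.8] | units [-0.18  0.01  4.03] turn [-0.01 -0.05  0.04]
side [array([256., 268.]), array([256., 262.]), array([256., 237.])]
scene [array([192., 226.]), array([191., 222.]), array([186., 207.])]
```

View pics/a28.png

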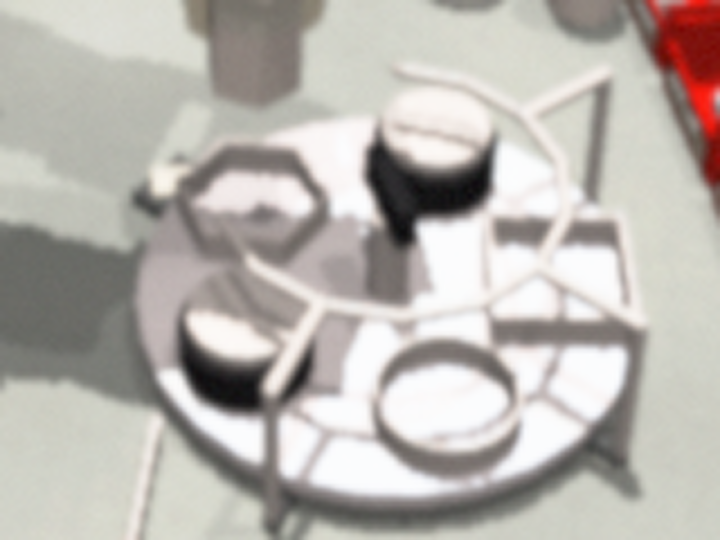

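View pics/b28.png

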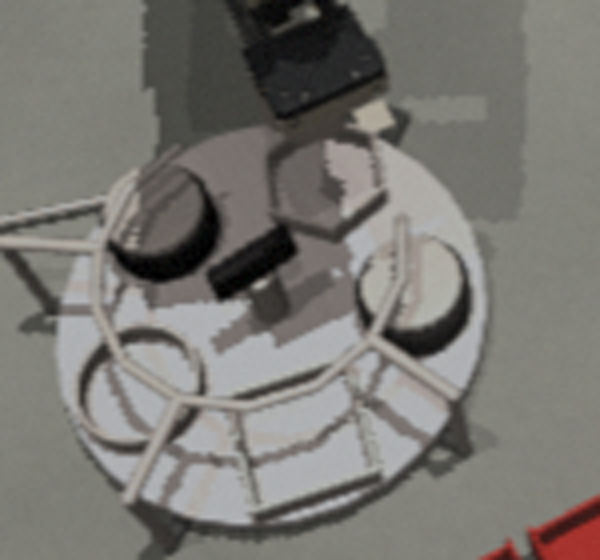

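Call:
{"name": "apply_moves", "arguments": {
  "steps": [
    [-0.15,0,0.5,0,-0.05,0,20],
    [0,0,0.9,0,0,0,20],
    [0,0,0.9,0,0,0,20],
    [0,0,0.9,0,0,0,20],
    [0,0,0.6,0,0,0,20],
    [0,0,0,0,0,0,20]
  ]
}}

```text
time: 37.83
position: [0.4823, -0.1715, 0.1034]
orientation: [-0.0, 0.704, 0.711, 0.0]
wrist_force: [0.2, 0.9, -4.3]
gripper_width: 0.58
```

```bash
python3 - <<'E'
from h import *
plan(.482,-.182,.084,90); snap('wrist','w29.png')
for n in('side','scene'):
  s=snap(n,n+'29.png')
a=cv2.imread('pics/side29.png')[200:320,200:360]
cv2.imwrite('pics/a29.png',cv2.resize(a,None,fx=4.5,fy=4.5,interpolation=cv2.INTER_CUBIC))
E
```

```text
t=37.83 pos [ 0.4823 -0.1715  0.1034] yaw 90.6 q6 -0.44 w 0.580 F [ 0.2  0.9 -4.3] | units [-0.42 -0.02  0.78] turn [ 0.   -0.01  0.1 ]
```

View pics/a29.png

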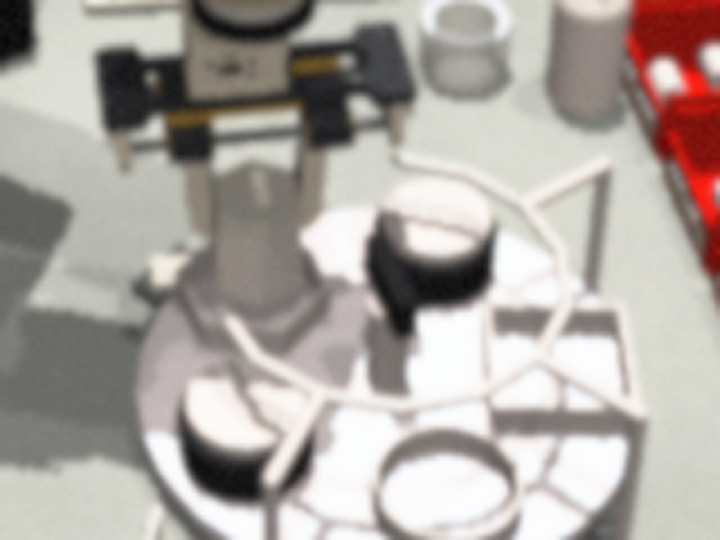

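View pics/w29.png

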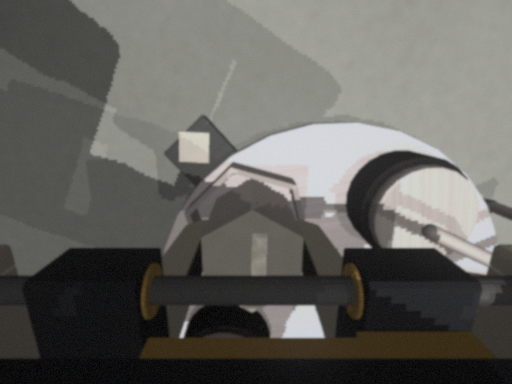

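Call:
{"name": "apply_moves", "arguments": {
  "steps": [
    [-0.4,0,0,0,0,0,20],
    [0,0,0.3,0,0,0,20],
    [0,0,0,0,0,0,20]
  ]
}}

```text
time: 38.23
position: [0.486, -0.184, 0.102]
orientation: [0.005, 0.703, 0.711, 0.002]
wrist_force: [0.1, 0.3, -3.7]
gripper_width: 0.58
```

Call:
{"name": "apply_moves", "arguments": {
  "steps": [
    [0,0,0.2,0,0,0,20],
    [0,0,0,0,0,0,20]
  ]
}}

```text
time: 38.4
position: [0.4864, -0.1846, 0.0973]
orientation: [0.005, 0.704, 0.711, 0.003]
wrist_force: [0.5, -0.3, -2.8]
gripper_width: 0.581
```

Call:
{"name": "apply_moves", "arguments": {
  "steps": [
    [0,0,0.1,0,0,0,20]
  ]
}}

```text
time: 38.48
position: [0.4867, -0.1848, 0.0951]
orientation: [0.006, 0.704, 0.711, 0.003]
wrist_force: [0.2, -0.4, -3.7]
gripper_width: 0.579
```

Call:
{"name": "apply_moves", "arguments": {
  "steps": [
    [0,0,0.1,0,0,0,20]
  ]
}}

```text
time: 38.57
position: [0.4867, -0.1847, 0.0923]
orientation: [0.006, 0.704, 0.71, 0.003]
wrist_force: [-0.3, -0.7, -4.0]
gripper_width: 0.581
```

```bash
python3 - <<'E'
from h import *
plan(.482,-.182,.085,90)
E
```

```text
t=38.57 pos [ 0.4867 -0.1847  0.0923] yaw 90.5 q6 -0.46 w 0.581 F [-0.3 -0.7 -4. ] | units [ 0.11 -0.19  0.29] turn [0.12 0.04 0.1 ]
```

Call:
{"name": "apply_moves", "arguments": {
  "steps": [
    [0.1,-0.17,0.05,0.12,0.04,0,20],
    [0,0,0.12,0,0,0,20]
  ]
}}

```text
time: 38.73
position: [0.482, -0.182, 0.0876]
orientation: [-0.0, 0.704, 0.71, -0.001]
wrist_force: [0.0, -1.0, -4.2]
gripper_width: 0.585
```

Call:
{"name": "apply_moves", "arguments": {
  "steps": [
    [0,0,0.1,0,0,0,20]
  ]
}}

```text
time: 38.82
position: [0.4818, -0.1819, 0.0847]
orientation: [-0.001, 0.704, 0.711, -0.001]
wrist_force: [-0.1, -0.7, -3.5]
gripper_width: 0.579
```

Call:
{"name": "apply_moves", "arguments": {
  "steps": [
    [0,0,0.08,0,0,0,20]
  ]
}}

```text
time: 38.9
position: [0.482, -0.1818, 0.0835]
orientation: [-0.001, 0.704, 0.71, -0.001]
wrist_force: [-7.8, 4.0, 27.8]
gripper_width: 0.581
```

Call:
{"name": "apply_moves", "arguments": {
  "steps": [
    [0,0,-0.03,0,0,0,20]
  ]
}}

```text
time: 38.98
position: [0.4821, -0.1818, 0.0843]
orientation: [-0.001, 0.704, 0.71, -0.0]
wrist_force: [0.5, -0.0, -3.3]
gripper_width: 0.582
```

Call:
{"name": "apply_moves", "arguments": {
  "steps": [
    [0,0,0,0,0,0,62],
    [0,0,0,0,0,0,72],
    [0,0,0,0,0,0,78],
    [0,0,0,0,0,0,78],
    [0,0,-0.3,0,0,0,78],
    [0,0,-1,0,0,0,78],
    [0,0,-1,0,0,0,78],
    [0,0,-1,0,0,0,78],
    [0,0,-1,0,0,0,78],
    [0,0,-1,0,0,0,60],
    [0,0,-1,0,0,0,50],
    [0,0,0,0,0,0,50]
  ]
}}

```text
time: 39.98
position: [0.4818, -0.1816, 0.252]
orientation: [-0.0, 0.704, 0.71, -0.0]
wrist_force: [-0.3, 0.2, 1.0]
gripper_width: 0.613
```

```bash
python3 - <<'E'
from h import *
plan(.554,-.257,.23,-82); snap('wrist','w30.png')
for n in('side','scene'):
  s=snap(n,n+'30.png')
a=cv2.imread('pics/side30.png')[200:320,200:360]
cv2.imwrite('pics/a30.png',cv2.resize(a,None,fx=4.5,fy=4.5,interpolation=cv2.INTER_CUBIC))
E
```

```text
t=39.98 pos [ 0.4818 -0.1816  0.252 ] yaw 90.6 q6 -0.46 w 0.613 F [-0.3  0.2  1. ] | units [-3.04  2.86  0.88] turn [-0.000e+00  2.000e-02  3.012e+01]
```

View pics/a30.png

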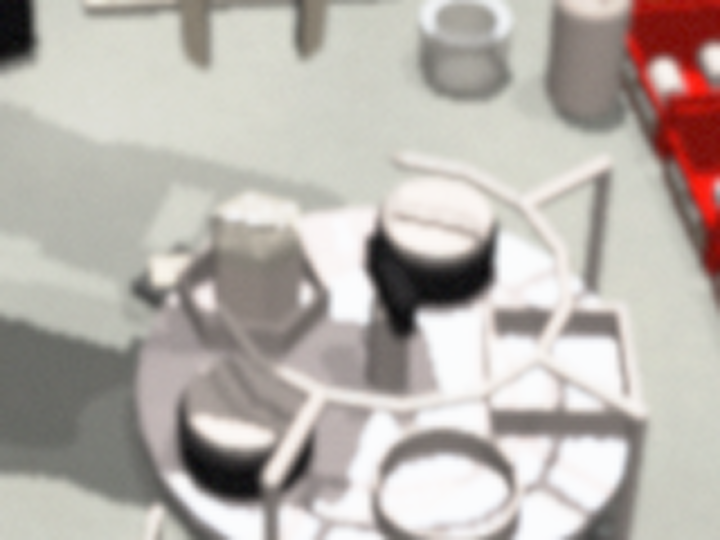

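View pics/w30.png

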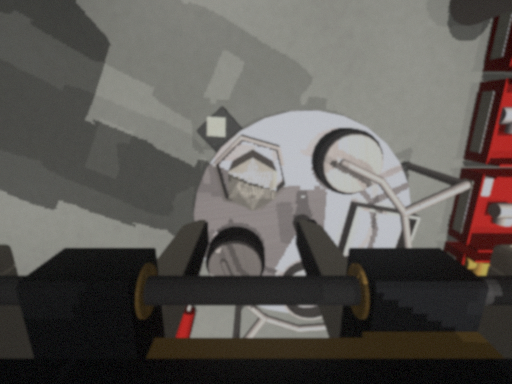

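Call:
{"name": "apply_moves", "arguments": {
  "steps": [
    [-0.7,0.7,0,0,0,0,45],
    [-0.8,0.8,0,0,0,0,45],
    [-0.8,0.8,0,0,0,0,45],
    [-0.7,0.6,0,0,0,0.5,45],
    [0,0,0,0,0,1,45],
    [0,0,0,0,0,1,45],
    [0,0,0,0,0,1,45],
    [0,0,0,0,0,1,45],
    [0,0,0,0,0,1,45],
    [0,0,0,0,0,1,45],
    [0,0,0,0,0,1,45],
    [0,0,0,0,0,1,45],
    [0,0,0,0,0,1,45],
    [0,0,0,0,0,1,45],
    [0,0,0,0,0,1,45],
    [0,0,0,0,0,1,45],
    [0,0,0,0,0,1,45],
    [0,0,0,0,0,1,45],
    [0,0,0,0,0,1,45],
    [0,0,0,0,0,1,45]
  ]
}}

```text
time: 41.8
position: [0.5449, -0.2529, 0.2108]
orientation: [-0.013, 0.997, -0.074, -0.029]
wrist_force: [-0.3, 0.7, -0.8]
gripper_width: 0.451
```

Call:
{"name": "apply_moves", "arguments": {
  "steps": [
    [0,0,0,0,0,1,45],
    [0,0,0,0,0,1,45],
    [0,0,0,0,0,1,45],
    [0,0,0,0,0,1,45],
    [0,0,0,0,0,1,45],
    [0,0,0,0,0,1,45],
    [0,0,0,0,0,1,45],
    [0,0,0,0,0,1,45],
    [0,0,0,0,0,1,45],
    [0,0,0,0,0,1,45],
    [0,0,0,0,0,1,45],
    [0,0,0,0,0,1,45],
    [0,0,0,0,0,0,45]
  ]
}}

```text
time: 42.88
position: [0.5362, -0.2483, 0.1882]
orientation: [0.011, 0.759, -0.649, -0.05]
wrist_force: [-0.1, -0.3, 0.9]
gripper_width: 0.45
```

```bash
python3 - <<'E'
from h import *
plan(.5548,-.257,.2,-81.5); snap('wrist','w31.png')
E
```

```text
t=42.88 pos [ 0.5362 -0.2483  0.1882] yaw -81.2 q6 2.48 w 0.450 F [-0.1 -0.3  0.9] | units [ 0.43 -0.64 -0.55] turn [0.81 0.61 0.07]
```

View pics/w31.png

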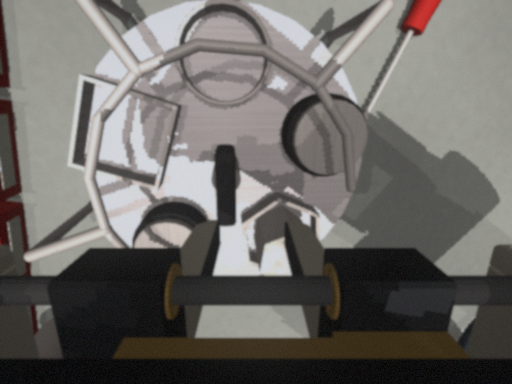

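Call:
{"name": "apply_moves", "arguments": {
  "steps": [
    [0.2,-0.3,-0.2,0.45,0.35,0,45],
    [0.2,-0.3,-0.2,0.35,0.25,0.05,45],
    [0,0,0,0,0,0,45]
  ]
}}

```text
time: 43.18
position: [0.5527, -0.2558, 0.1938]
orientation: [-0.0, 0.764, -0.645, -0.002]
wrist_force: [-0.3, -0.4, 0.3]
gripper_width: 0.447
```

```bash
python3 - <<'E'
from h import *
plan(.5548,-.257,.118,-81.5); w=snap('wrist','w32.png')
a=w['color'][100:290,150:370,::-1];cv2.imwrite('pics/w32c.png',cv2.resize(a,None,fx=3,fy=3,interpolation=cv2.INTER_CUBIC))
E
```

```text
t=43.18 pos [ 0.5527 -0.2558  0.1938] yaw -80.4 q6 2.46 w 0.447 F [-0.3 -0.4  0.3] | units [ 0.07 -0.08  3.03] turn [0.02 0.04 0.19]
```

View pics/w32c.png

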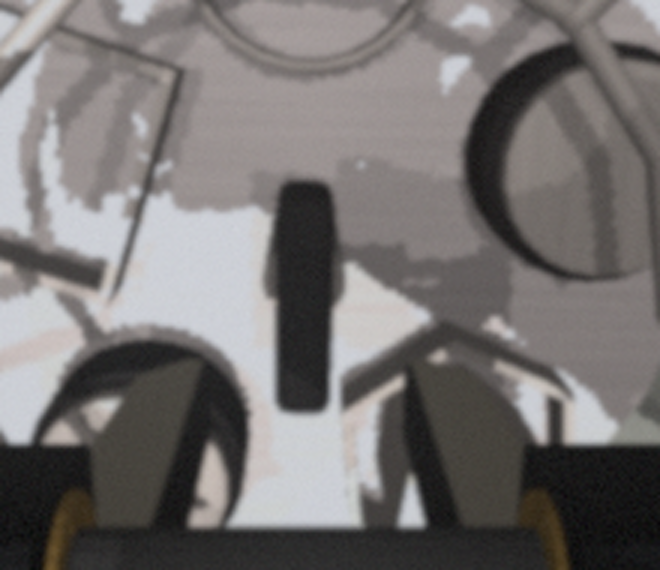

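Call:
{"name": "apply_moves", "arguments": {
  "steps": [
    [0.05,-0.07,0.5,0,0,0.1,45],
    [0,0,1,0,0,0,45],
    [0,0,1,0,0,0,45],
    [0,0,0.55,0,0,0,45],
    [0,0,0,0,0,0,45]
  ]
}}

```text
time: 43.65
position: [0.5516, -0.2551, 0.1095]
orientation: [0.001, 0.762, -0.647, -0.007]
wrist_force: [-0.8, -0.3, 0.4]
gripper_width: 0.455
```

```bash
python3 - <<'E'
from h import *
plan(.5548,-.257,.116,-81.5); w=snap('wrist','w33.png')
E
```

```text
t=43.65 pos [ 0.5516 -0.2551  0.1095] yaw -80.6 q6 2.47 w 0.455 F [-0.8 -0.3  0.4] | units [ 0.09 -0.11 -0.26] turn [0.11 0.1  0.15]
```

View pics/w33.png

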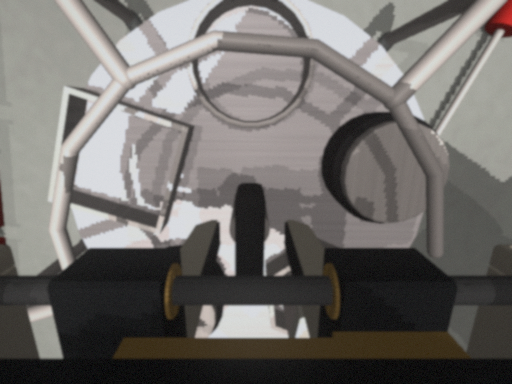

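Call:
{"name": "apply_moves", "arguments": {
  "steps": [
    [0.05,-0.08,-0.2,0.1,0.1,0.1,45],
    [0,0,0,0,0,0,20],
    [0,0,0,0,0,0,0],
    [0,0,0,0,0,0,0],
    [0,0,0,0,0,0,0],
    [0,0,0,0,0,0,0]
  ],
  "newtons": 40
}}

```text
time: 44.2
position: [0.5536, -0.2571, 0.1186]
orientation: [0.001, 0.759, -0.651, 0.0]
wrist_force: [-9.6, -2.8, -7.5]
gripper_width: 0.167
```

```bash
python3 - <<'E'
from h import *
plan(.5548,-.257,.116,-81.5)
E
```

```text
t=44.20 pos [ 0.5536 -0.2571  0.1186] yaw -81.2 q6 2.48 w 0.167 F [-9.6 -2.8 -7.5] | units [ 0.   -0.05  0.1 ] turn [ 0.02 -0.02  0.06]
```

Call:
{"name": "apply_moves", "arguments": {
  "steps": [
    [0,0,0.05,0,0,-0.5,0],
    [0,0,0,0,0,-1,0],
    [0,0,0,0,0,-1,0],
    [0,0,0,0,0,-1,0],
    [0,0,0,0,0,-1,0],
    [0,0,0,0,0,-1,0]
  ]
}}

```text
time: 44.7
position: [0.5531, -0.2574, 0.1186]
orientation: [0.001, 0.911, -0.412, 0.0]
wrist_force: [-0.5, 0.2, -3.2]
gripper_width: 0.169
```

```bash
python3 - <<'E'
from h import *
plan(.5548,-.257,.116,62.5)
E
```

```text
t=44.70 pos [ 0.5531 -0.2574  0.1186] yaw -48.6 q6 1.91 w 0.169 F [-0.5  0.2 -3.2] | units [ 0.03 -0.06  0.1 ] turn [ 3.000e-02  1.000e-02 -1.939e+01]
```

Turning well, no build-up. Continue.

Call:
{"name": "apply_moves", "arguments": {
  "steps": [
    [0,0,0.03,0,0,-1,0],
    [0,0,0,0,0,-1,0],
    [0,0,0,0,0,-1,0],
    [0,0,0,0,0,-1,0],
    [0,0,0,0,0,-1,0],
    [0,0,0,0,0,-1,0],
    [0,0,0,0,0,-1,0],
    [0,0,0,0,0,-1,0],
    [0,0,0.03,0,0,-1,0]
  ]
}}

```text
time: 45.45
position: [0.5529, -0.258, 0.1186]
orientation: [0.002, 0.999, 0.048, 0.0]
wrist_force: [-4.3, 1.8, 11.5]
gripper_width: 0.168
```

```bash
python3 - <<'E'
from h import *
plan(.5548,-.257,.116,62.5)
E
```

```text
t=45.45 pos [ 0.5529 -0.258   0.1186] yaw 5.5 q6 0.96 w 0.168 F [-4.3  1.8 11.5] | units [ 0.08 -0.03  0.1 ] turn [ 0.03  0.01 -9.95]
```

Call:
{"name": "apply_moves", "arguments": {
  "steps": [
    [0,0,-0.03,0,0,-1,0],
    [0,0,0,0,0,-1,0],
    [0,0,0,0,0,-1,0],
    [0,0,0,0,0,-1,0],
    [0,0,0,0,0,-1,0],
    [0,0,0,0,0,-1,0],
    [0,0,0,0,0,-1,0],
    [0,0,0,0,0,-1,0],
    [0,0,0,0,0,-1,0]
  ]
}}

```text
time: 46.2
position: [0.5532, -0.2586, 0.1186]
orientation: [0.002, 0.868, 0.497, 0.001]
wrist_force: [1.7, 0.3, -4.0]
gripper_width: 0.169
```

```bash
python3 - <<'E'
from h import *
plan(.5548,-.257,.116,62.5)
E
```

```text
t=46.20 pos [ 0.5532 -0.2586  0.1186] yaw 59.6 q6 0.02 w 0.169 F [ 1.7  0.3 -4. ] | units [0.09 0.02 0.1 ] turn [ 0.05  0.01 -0.51]
```

Call:
{"name": "apply_moves", "arguments": {
  "steps": [
    [0,0,0,0,0,-0.5,0],
    [0,0,0,0,0,0,0]
  ]
}}

```text
time: 46.37
position: [0.5533, -0.2586, 0.1186]
orientation: [0.002, 0.853, 0.522, 0.001]
wrist_force: [1.7, -0.8, -3.5]
gripper_width: 0.168
```

```bash
python3 - <<'E'
from h import *
plan(.5548,-.257,.116,62.5)
E
```

```text
t=46.37 pos [ 0.5533 -0.2586  0.1186] yaw 63.0 q6 -0.04 w 0.168 F [ 1.7 -0.8 -3.5] | units [0.09 0.02 0.1 ] turn [0.05 0.01 0.08]
```

Call:
{"name": "apply_moves", "arguments": {
  "steps": [
    [0,0,0,0,0,0,15],
    [0,0,0,0,0,0,45],
    [0,0,0,0,0,0,45],
    [0,0,-0.4,0.0,0,0,45],
    [0,0,-1,0,0,0,45],
    [0,0,-1,0,0,0,45],
    [0,0,-1,0,0,0,45],
    [0,0,-1,0,0,0,45],
    [-0.5,0,-1,0,0,0,45],
    [-0.5,0,0,0,0,0,45],
    [0,0,0,0,0,0,45]
  ]
}}

```text
time: 47.28
position: [0.5406, -0.2806, 0.2668]
orientation: [0.004, 0.856, 0.517, 0.002]
wrist_force: [0.0, -0.3, -0.2]
gripper_width: 0.45
```

```bash
python3 - <<'E'
from h import *
plan(.5548,-.257,.116,62.5); w=snap('wrist','w35.png')
a=w['color'][10:250,60:420,::-1];cv2.imwrite('pics/w35c.png',cv2.resize(a,None,fx=2.2,fy=2.2,interpolation=cv2.INTER_CUBIC))
E
```

```text
t=47.28 pos [ 0.5406 -0.2806  0.2668] yaw 62.3 q6 -0.07 w 0.450 F [ 0.  -0.3 -0.2] | units [1.11 0.01 6.03] turn [ 0.09  0.01 -0.03]
```

View pics/w35c.png

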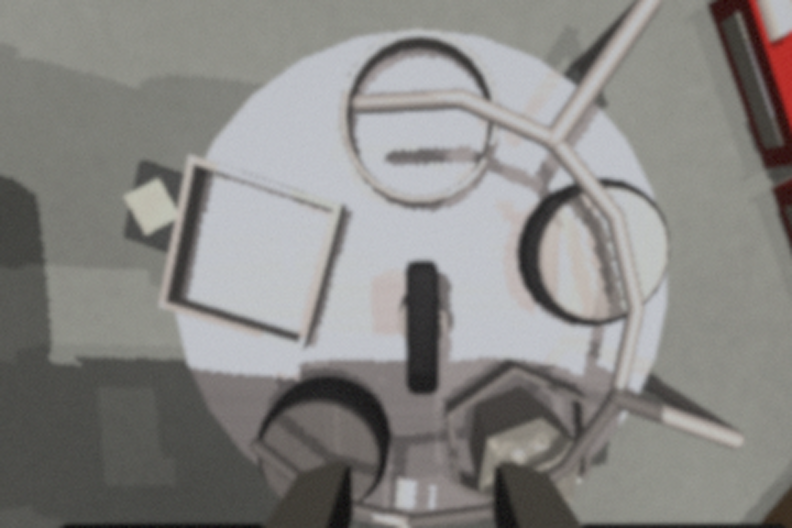

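```bash
python3 - <<'E'
from car import *
st=arm.observe(); w=arm.snapshot('wrist')
f=lambda x,y,z: px2w(w,(60+x/2.2-.3,10+y/2.2-.3),z,st)
k1,k2=f(422,263,.126),f(422,392,.126); k=(k1+k2)/2; d=k1-k2; print('knob',k,np.degrees(np.arctan2(d[1],d[0])))
H=np.mean([f(*p,.054) for p in [(190,157),(343,210),(303,343),(163,303)]],0); D=f(152,207,0)
for p in (H,D):
  for cc in (k[:2],(.5548,-.257)):
    v=p[:2]-cc; print(p,np.hypot(*v),np.degrees(np.arctan2(v[1],v[0])))
plan(.589,.236,.26,90)
for n in('side','scene'): snap(n,n+'35.png')
a=cv2.imread('pics/side35.png')[110:320,180:360]
cv2.imwrite('pics/a35.png',cv2.resize(a,None,fx=2.8,fy=2.8,interpolation=cv2.INTER_CUBIC))
E
```

```text
knob [ 0.55502792 -0.25683166  0.126     ] 62.340320712361795
[ 0.48217933 -0.18370566  0.054     ] 0.1032198122407224 134.89111797881176
[ 0.48217933 -0.18370566  0.054     ] 0.10317859743524224 134.73547496520206
[ 0.42854309 -0.12386411  0.        ] 0.1835177983571898 133.56869731344418
[ 0.42854309 -0.12386411  0.        ] 0.18348289788271896 133.48089763724477
t=47.38 pos [ 0.5412 -0.2794  0.2659] yaw 62.4 q6 -0.07 w 0.450 F [-0.2 -0.8 -0.2] | units [19.15 -7.87  0.16] turn [ 0.07  0.03 -4.82]
```

View pics/a35.png

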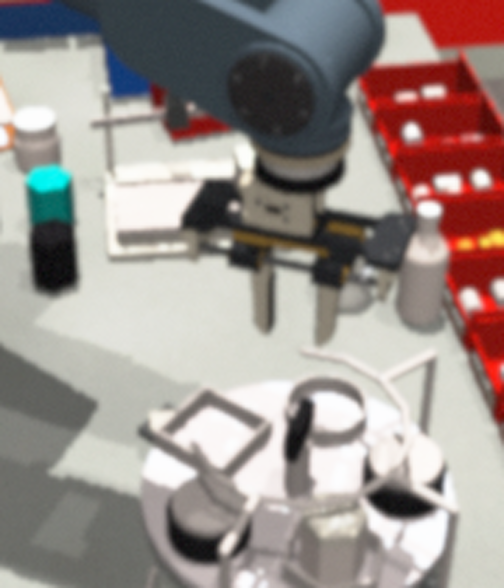

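Call:
{"name": "apply_moves", "arguments": {
  "steps": [
    [0.3,0,0,0,0,-1,95],
    [0.4,0,0,0,0,-1,95],
    [0.5,0,0,0,0,-1,95],
    [0.6,0,0,0,0,-1,95],
    [0.8,0,0,0,0,-1,95],
    [1,0,0,0,0,0,95],
    [1,0,0,0,0,0,95],
    [1,0,0,0,0,0,95],
    [1,0,0,0,0,0,95],
    [1,0,0,0,0,0,95],
    [1,0,0,0,0,0,95],
    [1,0,0,0,0,0,95],
    [1,0,0,0,0,0,95],
    [1,0,0,0,0,0,95],
    [1,0,0,0,0,0,95],
    [1,0,0,0,0,0,95],
    [1,0,0,0,0,0,95],
    [1,0,0,0,0,0,95],
    [0.5,0,0,0,0,0,95],
    [0,0,0,0,0,0,95]
  ]
}}

```text
time: 49.15
position: [0.5318, 0.1509, 0.2433]
orientation: [-0.015, 0.69, 0.724, -0.01]
wrist_force: [0.3, -0.3, 0.4]
gripper_width: 0.951
```

```bash
python3 - <<'E'
from h import *
plan(.589,.236,.2,90); w=snap('wrist','w36.png')
E
```

```text
t=49.15 pos [0.5318 0.1509 0.2433] yaw 92.7 q6 0.13 w 0.951 F [ 0.3 -0.3  0.4] | units [3.28 2.51 1.67] turn [-0.34 -0.07  0.48]
```

View pics/w36.png

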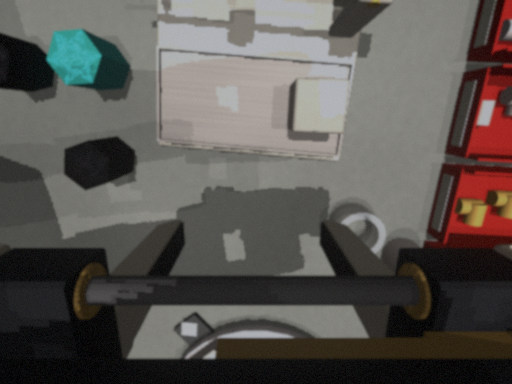

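```bash
python3 - <<'E'
from h import *
st=arm.observe(); w=arm.snapshot('wrist')
a=w['color'][60:160,270:370,::-1];cv2.imwrite('pics/w36c.png',cv2.resize(a,None,fx=5,fy=5,interpolation=cv2.INTER_CUBIC))
print(px2w(w,(322,106),.106,st)); plan(.589,.236,.12,90)
E
```

```text
[0.59211967 0.23469767 0.106     ]
t=49.25 pos [0.5321 0.1489 0.2435] yaw 92.7 q6 0.13 w 0.948 F [ 0.3 -0.7  0.1] | units [3.34 2.6  4.88] turn [-0.34 -0.07  0.47]
```

View pics/w36c.png

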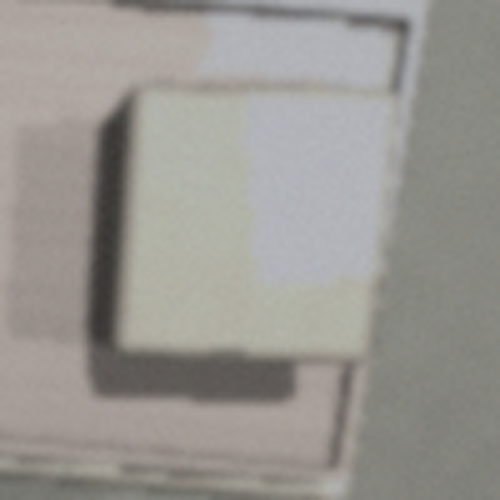

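Call:
{"name": "apply_moves", "arguments": {
  "steps": [
    [0.6,0.5,0,-0.15,-0.03,0.2,95],
    [0.8,0.6,0,-0.15,-0.03,0.2,95],
    [0.8,0.6,0,0,0,0,95],
    [0.8,0.6,0.3,0,0,0,95],
    [0.3,0.3,0.5,0,0,0,95],
    [0,0,1,0,0,0,95],
    [0,0,0.8,0,0,0,95],
    [0,0,0,0,0,0,95]
  ]
}}

```text
time: 49.92
position: [0.6, 0.2267, 0.1735]
orientation: [-0.001, 0.709, 0.706, -0.002]
wrist_force: [-1.2, -0.1, 0.1]
gripper_width: 0.952
```

```bash
python3 - <<'E'
from h import *
plan(.591,.236,.092,90); w=snap('wrist','w37.png')
E
```

```text
t=49.92 pos [0.6    0.2267 0.1735] yaw 89.8 q6 0.29 w 0.952 F [-1.2 -0.1  0.1] | units [ 0.38 -0.35  3.26] turn [-0.04  0.02 -0.04]
```

View pics/w37.png

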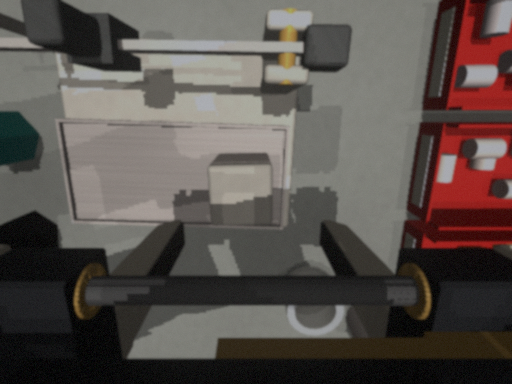

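Call:
{"name": "apply_moves", "arguments": {
  "steps": [
    [0.3,-0.35,0.3,0,0,0,95],
    [0.05,0,1,0,0,0,95],
    [0,0,1,0,0,0,95],
    [0,0,0.5,0,0,0,95],
    [0,0,0,0,0,0,95]
  ]
}}

```text
time: 50.38
position: [0.5927, 0.2351, 0.1087]
orientation: [0.001, 0.71, 0.704, 0.002]
wrist_force: [0.4, -0.1, -0.7]
gripper_width: 0.953
```

```bash
python3 - <<'E'
from h import *
plan(.591,.236,.09,90); w=snap('wrist','w38.png')
E
```

```text
t=50.38 pos [0.5927 0.2351 0.1087] yaw 89.6 q6 0.31 w 0.953 F [ 0.4 -0.1 -0.7] | units [ 0.03 -0.07  0.75] turn [ 0.05 -0.01 -0.08]
```

View pics/w38.png

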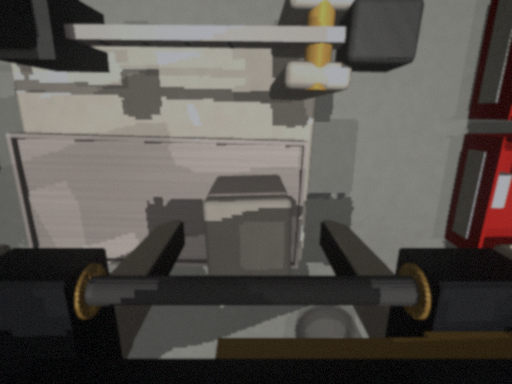

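Call:
{"name": "apply_moves", "arguments": {
  "steps": [
    [0,-0.07,0.6,0.05,0,0,95],
    [0,0,0.12,0,0,0,95],
    [0,0,0.05,0,0,0,50],
    [0,0,0.05,0,0,0,20],
    [0,0,0.05,0,0,0,20],
    [0,0,0.05,0,0,0,20],
    [0,0,0.03,0,0,0,20],
    [0,0,0,0,0,0,20]
  ],
  "newtons": 20
}}

```text
time: 51.1
position: [0.5936, 0.2361, 0.0897]
orientation: [0.001, 0.71, 0.704, 0.004]
wrist_force: [-1.1, -0.6, -0.9]
gripper_width: 0.572
```

```bash
python3 - <<'E'
from h import *
plan(.482,-.182,.2,90)
E
```

```text
t=51.10 pos [0.5936 0.2361 0.0897] yaw 89.5 q6 0.31 w 0.572 F [-1.1 -0.6 -0.9] | units [-16.74  -4.3   -4.51] turn [ 0.08 -0.04 -0.08]
```

Call:
{"name": "apply_moves", "arguments": {
  "steps": [
    [0,0,-0.5,0.05,0,0,20],
    [0,0,-1,0,0,0,20],
    [0,0,-1,0,0,0,20],
    [0,0,-1,0,0,0,20],
    [-0.5,-0.1,-1,0,0,0,20],
    [-1,-0.25,0,0,0,0,20],
    [-1,-0.25,0,0,0,0,20],
    [-1,-0.25,0,0,0,0,20],
    [-1,-0.25,0,0,0,0,20],
    [-1,-0.25,0,0,0,0,20],
    [-1,-0.25,0,0,0,0,20],
    [-1,-0.25,0,0,0,0,20],
    [-1,-0.25,0,0,0,0,20],
    [-1,-0.25,0,0,0,0,20],
    [-1,-0.25,0,0,0,0,20],
    [-1,-0.25,0,0,0,0,20],
    [-1,-0.25,0,0,0,0,20],
    [-1,-0.25,0,0,0,0,20],
    [-0.8,-0.25,0,0,0,0,20],
    [-0.2,0,0,0,0,0,20]
  ]
}}

```text
time: 52.77
position: [0.4926, -0.141, 0.2042]
orientation: [-0.002, 0.708, 0.706, -0.0]
wrist_force: [0.8, 0.3, -2.3]
gripper_width: 0.559
```

```bash
python3 - <<'E'
from h import *
plan(.482,-.183,.2,90)
E
```

```text
t=52.77 pos [ 0.4926 -0.141   0.2042] yaw 89.8 q6 -0.37 w 0.559 F [ 0.8  0.3 -2.3] | units [-1.68 -0.42  0.16] turn [-0.03 -0.02 -0.04]
```

Call:
{"name": "apply_moves", "arguments": {
  "steps": [
    [-0.8,-0.2,0,0,0,0,20],
    [-0.8,-0.2,0,0,0,0.3,20],
    [0,0,0,0,0,1,20],
    [0,0,0,0,0,1,20],
    [0,0,0,0,0,1,20],
    [0,0,0,0,0,1,20],
    [0,0,0,0,0,1,20],
    [0,0,0,0,0,1,20],
    [0,0,0,0,0,1,20],
    [0,0,0,0,0,0.6,20],
    [0,0,0,0,0,0,20]
  ]
}}

```text
time: 53.68
position: [0.4831, -0.1796, 0.2032]
orientation: [-0.003, 0.933, 0.36, -0.001]
wrist_force: [-0.0, -0.0, -1.6]
gripper_width: 0.557
```

```bash
python3 - <<'E'
from h import *
plan(.482,-.183,.1,45)
for n in('side','scene'): snap(n,n+'39.png')
a=cv2.imread('pics/side39.png')[180:340,180:360]; cv2.imwrite('pics/a39.png',cv2.resize(a,None,fx=3.5,fy=3.5,interpolation=cv2.INTER_CUBIC))
E
```

```text
t=53.68 pos [ 0.4831 -0.1796  0.2032] yaw 42.2 q6 0.39 w 0.557 F [-0.  -0.  -1.6] | units [-0.12  0.09  4.13] turn [-0.06 -0.   -0.49]
```

View pics/a39.png

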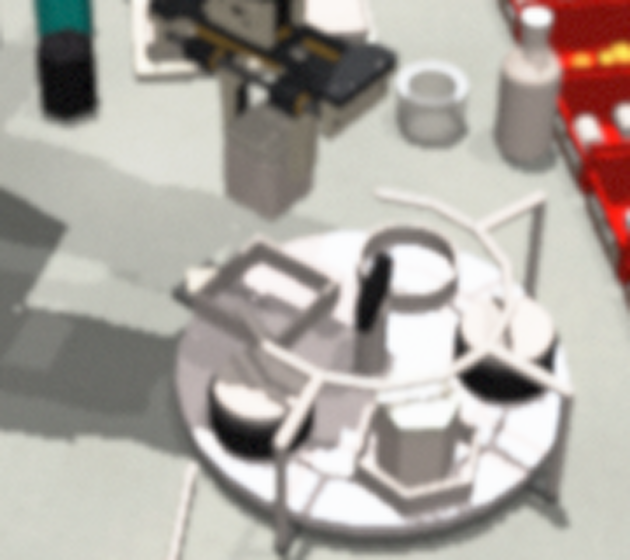

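Call:
{"name": "apply_moves", "arguments": {
  "steps": [
    [-0.12,0.09,0.5,-0.06,0,-0.45,20],
    [0,0,0.9,0,0,0,20],
    [0,0,0.9,0,0,0,20],
    [0,0,0.9,0,0,0,20],
    [0,0,0.3,0,0,0,20],
    [0,0,0,0,0,0,20]
  ]
}}

```text
time: 54.28
position: [0.4843, -0.183, 0.1142]
orientation: [0.002, 0.92, 0.391, 0.002]
wrist_force: [0.8, -0.9, -2.4]
gripper_width: 0.554
```

```bash
python3 - <<'E'
from h import *
plan(.482,-.183,.09,45);snap('wrist','w40.png')
for n in('side','scene'): snap(n,n+'40.png')
a=cv2.imread('pics/side40.png')[180:340,180:360]; cv2.imwrite('pics/a40.png',cv2.resize(a,None,fx=3.5,fy=3.5,interpolation=cv2.INTER_CUBIC))
E
```

```text
t=54.28 pos [ 0.4843 -0.183   0.1142] yaw 46.1 q6 0.32 w 0.554 F [ 0.8 -0.9 -2.4] | units [-0.07 -0.07  0.97] turn [ 0.05 -0.02  0.19]
```

View pics/a40.png

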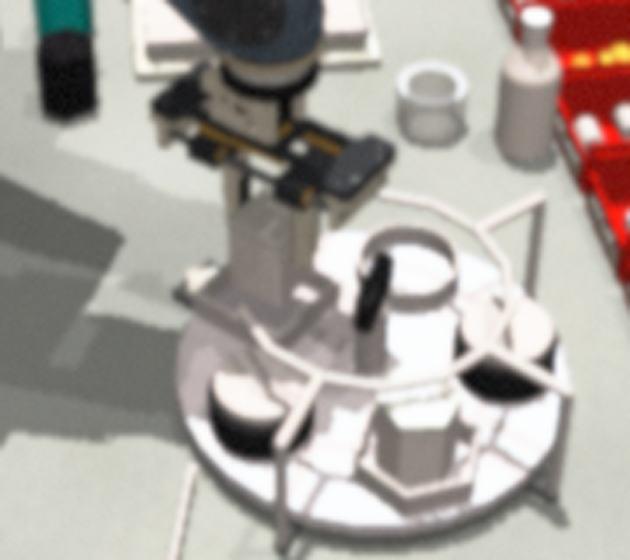

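View pics/w40.png

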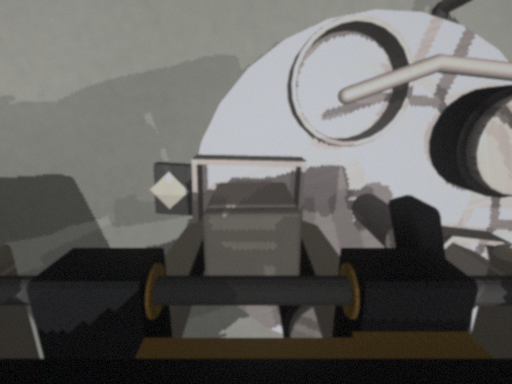

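Call:
{"name": "apply_moves", "arguments": {
  "steps": [
    [-0.07,-0.07,0.4,0.05,0,0.1,20],
    [0,0,0.5,0,0,0,20],
    [0,0,0,0,0,0,20]
  ]
}}

```text
time: 54.68
position: [0.4846, -0.1844, 0.0959]
orientation: [0.003, 0.923, 0.386, 0.004]
wrist_force: [-0.1, 0.1, -2.8]
gripper_width: 0.559
```

Call:
{"name": "apply_moves", "arguments": {
  "steps": [
    [0,0,0.15,0,0,0,20]
  ]
}}

```text
time: 54.77
position: [0.4851, -0.1847, 0.0928]
orientation: [0.004, 0.923, 0.386, 0.005]
wrist_force: [0.4, 0.2, -2.7]
gripper_width: 0.557
```

Call:
{"name": "apply_moves", "arguments": {
  "steps": [
    [0,0,0.05,0,0,0,20]
  ]
}}

```text
time: 54.85
position: [0.485, -0.1847, 0.0915]
orientation: [0.003, 0.923, 0.386, 0.004]
wrist_force: [-0.8, 0.5, -2.4]
gripper_width: 0.557
```

Call:
{"name": "apply_moves", "arguments": {
  "steps": [
    [-0.05,-0.13,0.1,0.07,0,0,20]
  ]
}}

```text
time: 54.93
position: [0.4824, -0.1836, 0.0895]
orientation: [0.001, 0.923, 0.386, 0.004]
wrist_force: [-0.0, 0.1, -2.8]
gripper_width: 0.56
```

Call:
{"name": "apply_moves", "arguments": {
  "steps": [
    [0,0,0.05,0,0,0,20]
  ]
}}

```text
time: 55.02
position: [0.4819, -0.1834, 0.0881]
orientation: [0.0, 0.923, 0.386, 0.003]
wrist_force: [-0.6, -0.3, -2.3]
gripper_width: 0.553
```

Call:
{"name": "apply_moves", "arguments": {
  "steps": [
    [0,0,0.05,0,0,0,20]
  ]
}}

```text
time: 55.1
position: [0.482, -0.1835, 0.087]
orientation: [0.0, 0.923, 0.386, 0.003]
wrist_force: [0.9, 0.1, -2.2]
gripper_width: 0.557
```

Call:
{"name": "apply_moves", "arguments": {
  "steps": [
    [0,0,0.05,0,0,0,20]
  ]
}}

```text
time: 55.18
position: [0.4821, -0.1835, 0.0859]
orientation: [0.001, 0.923, 0.386, 0.004]
wrist_force: [1.0, -0.2, -2.5]
gripper_width: 0.561
```

Call:
{"name": "apply_moves", "arguments": {
  "steps": [
    [0,0,0.04,0,0,0,20]
  ]
}}

```text
time: 55.27
position: [0.4821, -0.1835, 0.0849]
orientation: [0.001, 0.923, 0.386, 0.004]
wrist_force: [-0.0, -0.1, -2.7]
gripper_width: 0.558
```

Call:
{"name": "apply_moves", "arguments": {
  "steps": [
    [0,0,0.04,0,0,0,20]
  ]
}}

```text
time: 55.35
position: [0.4822, -0.1835, 0.0838]
orientation: [0.001, 0.923, 0.386, 0.004]
wrist_force: [-0.3, 0.2, -2.7]
gripper_width: 0.556
```

Call:
{"name": "apply_moves", "arguments": {
  "steps": [
    [0,0,0.04,0,0,0,20]
  ]
}}

```text
time: 55.43
position: [0.4822, -0.1835, 0.0828]
orientation: [0.001, 0.923, 0.386, 0.004]
wrist_force: [1.0, 0.3, -2.4]
gripper_width: 0.559
```

Call:
{"name": "apply_moves", "arguments": {
  "steps": [
    [0,0,0.03,0,0,0,20]
  ]
}}

```text
time: 55.52
position: [0.4824, -0.1835, 0.0825]
orientation: [0.001, 0.923, 0.386, 0.004]
wrist_force: [-5.4, 3.7, 16.1]
gripper_width: 0.556
```

Call:
{"name": "apply_moves", "arguments": {
  "steps": [
    [0,0,0.03,0,0,0,20]
  ]
}}

```text
time: 55.6
position: [0.4825, -0.1835, 0.0825]
orientation: [0.001, 0.923, 0.386, 0.004]
wrist_force: [-5.0, 2.9, 14.3]
gripper_width: 0.555
```

Contact. Release and rise.

Call:
{"name": "apply_moves", "arguments": {
  "steps": [
    [0,0,-0.02,0,0,0,20],
    [0,0,0,0,0,0,62],
    [0,0,0,0,0,0,72],
    [0,0,0,0,0,0,78],
    [0,0,0,0,0,0,78],
    [0,0,-0.3,0,0,0,78],
    [0,0,-1,0,0,0,78],
    [0,0,-1,0,0,0,78],
    [0,0,-1,0,0,0,78],
    [0,0,-1,0,0,0,78],
    [0,0,-1,0,0,0,78],
    [0,-0.5,-1,0,0,0,78],
    [-0.5,-1,-0.5,0,0,0,78],
    [-0.5,-1,0,0,0,0,78],
    [0,-1,0,0,0,0,78],
    [0,-1,0,0,0,0,78],
    [0,0,0,0,0,0,78]
  ]
}}

```text
time: 57.02
position: [0.3795, -0.1207, 0.2666]
orientation: [0.003, 0.923, 0.385, 0.006]
wrist_force: [-0.5, -0.8, 0.2]
gripper_width: 0.778
```

```bash
python3 - <<'E'
from h import *
plan(.482,-.183,.09,45);snap('wrist','w42.png')
for n in('side','scene'): snap(n,n+'42.png')
a=cv2.imread('pics/side42.png')[180:340,180:360]; cv2.imwrite('pics/a42.png',cv2.resize(a,None,fx=3.5,fy=3.5,interpolation=cv2.INTER_CUBIC))
E
```

```text
t=57.02 pos [ 0.3795 -0.1207  0.2666] yaw 45.3 q6 0.35 w 0.778 F [-0.5 -0.8  0.2] | units [1.05 4.6  7.12] turn [ 0.1  -0.08  0.05]
```

View pics/a42.png

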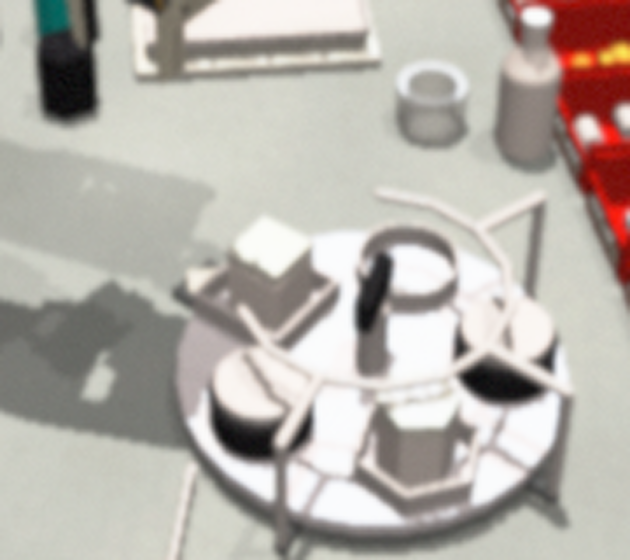

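View pics/scene42.png

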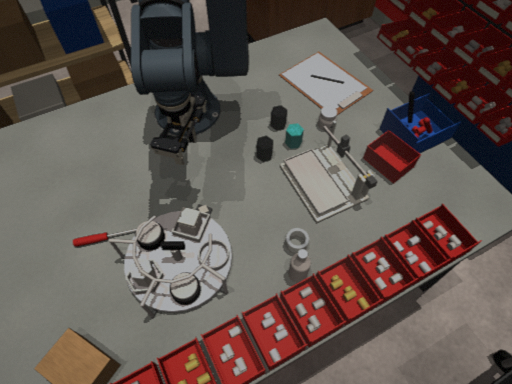

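View pics/side42.png

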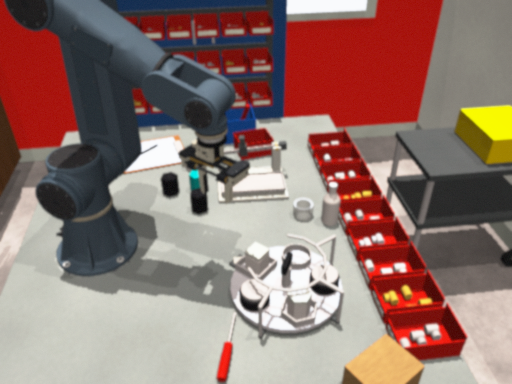

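```bash
python3 -c "
from rig import arm
print(arm.observe()['time'],arm.job_done())"
```

```text
the job is handed in; nothing more can be done
57.1667 None
```

The job is handed in, finished at 57 s. The hex and square canisters were out today; the round one was absent, since the only round white item was the necked lidded jar. I weighed them together and slid the counterpoise out. I then turned the carousel by its knob twice and loaded each canister in the gap, into its own bay.

**Last checks:**
- **Scale:** I could not read the level mark directly, so I judged the beam against its two stops in the side camera. It sat at about +0.004 rad (±0.003). It gave the same reading about 3.5 s later with the robot well clear, before I removed the canisters.
- **Carousel:** each bay was within about 1° of the diamond marker when loaded. The final pictures show both canisters upright in the right bays, the gripper clear, and the other bench items where they were.
- **Not ideal:** the wrist force showed brief contacts of about 14–28 N as canisters touched down. It reached 28 N for the square one on the scale and the hex one in its bay. The square one's touchdown in its bay peaked at 16 N. I eased off before letting go at the firmer touches.

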